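# Stir the walnuts in the pan

## Robot

A 6-joint arm with a two-finger parallel gripper is mounted at the origin on the work surface. World frame = base frame: x ahead of the robot, y to its left, z up, the work surface at z = 0. Lengths are in m, angles in rad, forces in N, time in s.
With the tool pointing down it reaches from about 0.3 to 0.875 m from the base axis. Payload 6.4 kg.
Tool frame: the origin (TCP) lies between the finger pads; the fingertips stand 17 mm ahead of it and the grasp point (between the pads) lies 2 mm behind it; z points along the fingers, y is the line along which they close (so a half turn about z gives the same grasp; the last joint's range is limited). The gripper opens to 85 mm and grips with 20 to 120 N. Pads are 22 mm wide; open, the fingers measure 114 mm over their backs; the gripper's body (76 mm by 85 mm) begins 54 mm behind the grasp point. The pads swing forward as they close: fully open they stand 13 mm farther back than shut.
Start: joints at [-1.431, 0.181, 1.607, -0, 1.354, -0.206], TCP at [0.195, -0.541, 0.248] pointing down, gripper open.
Joint ranges: [-2.99, 2.99], [-0.89, 2.07], [0.3, 2.58], [-1.14, 4.28], [0, 2.63], [-3.12, 3.12]. Speed limits (rad/s): [2.57, 2.57, 3.01, 3.14, 3.14, 3.14].

## Interface

Orientations are given as a unit quaternion [x, y, z, w].
In Python, from workcell import sense, read_camera, sign_off gives the robot as it stands.
- The arm moves only by the tool drive_tool, never from a script. Its arguments are lists of equal length, an entry for each row: "angular": the turn, a rotation vector about the world's x, y, z in rad, a list of three; "dp": the shift along the world's x, y, z in mm, a list of three; "hand": the finger opening in mm, from 0 to 85.4. A call has 1 to 10 rows; each row is the pose to reach, as a shift and turn from the pose commanded when the call began; what a row does not reach only later rows make up. A row lasts 1/10 s, in which the tool goes at most 50 mm and 8.59 degrees, less where a joint would pass 70% of its speed; a pose out of reach is approached as far as the arm can. A call with a gripper value outside its range is refused whole. The fingers move at their own pace and stop on an object; "grip_force" is the grip in N (left out, the last holds). Time passes only in rows, so rows that repeat a pose let the fingers close. It gives the time, the measured TCP pose, the force, the opening and the grip force at its end, in the units of the state.
- sense(): the state, without advancing time (a new reading comes with each control period).
- read_camera(name): name is "side" or "top"; returns a dict with "color" (384x512x3 uint8, red, green, blue), "fx", "fy", "cx", "cy" (pixels), "T" (4x4, takes a point from camera to world coordinates). Camera axes: x right, y up, looking along -z (the intrinsics and any distortion apply to the point x, -y, -z); pixel columns grow to the right and rows downward; lengths in m; the calibration is good to about 2 mm. A picture is of the moment at which its call begins. There is no depth.
- sign_off(): hands the job in; it is judged then, once.
The state is a dict: "clock": time; "joint_positions": joint angles; "qd": joint speeds; "tau": joint torques, N m; "tool_pos": TCP position; "eef_rot": TCP orientation; "wrist_force": force on the tool from outside, world axes, zero at the start; "ft_torque": the same for the moment, N m; "grip_width": opening from 0.0 (shut) to 1.0 (fully open); "grasp_force": force on a finger pad.
Only numpy, scipy, OpenCV 4.12 (cv2) and the standard library are available. Lean on these libraries where they do the work, as an engineer would, in place of code of your own. Each camera call takes 0.05 s, during which the arm holds its last target. There are 200 camera calls.

## Task

Pick up the wooden spoon and use it to stir the walnuts in the shallow pan: with its tip down among them, make at least three full wide turns round the pan, either way, so that most of the walnuts end up somewhere else in the pan. Keep your fingers off the walnuts, lose none, do not press hard on the pan, shove it or tip it, and leave the mug, bottle and jar alone. Then lay the spoon back in both notches of its rest, lengthwise and centred as it was, and let go.

Things in the scene. Friction and masses are not known exactly. Their poses are not given: they have to be found in the camera images.
- spoon: wooden spoon, 250 mm long, 60 g. Origin: on the handle's axis, 135 mm from the head's tip; grip it here. x runs from head to handle end (head at -x), z up as it lies. Handle: bar 16 mm wide (y), 14 thick (z), x = -75 to +115 mm. Head: flat, 44 mm wide, 10 thick, x = -135 to -71 mm. Starts lying level in the rest, head roughly towards the robot
- spoon_tip (a point): the outermost point of the spoon's head, at mid thickness, 135 mm from the spoon's origin along its -x
- rest: white spoon rest, fixed. Origin: centre of its underside; x along the resting spoon (head at -x), z up. Base plate 150 x 72 x 8 mm; saddles at x = -55 and +55 mm, 12 mm thick, 60 wide, each with a notch 34 mm wide; notch floors 31 mm, lip tops 44 mm above the worktop. A spoon in both notches has its handle axis 38 mm up; it is free to grasp between the saddles
- pan: shallow round metal pan, 0.95 kg, loose on a fixed black hob plate (270 x 270 x 30 mm). Origin: centre of its underside, 30 mm above the worktop; z up. Inner floor 5 mm above the origin, 103 mm in radius; the wall flares to outer radius 124 mm at the rim, 45 mm above the origin. Two loop handles along +y and -y reach 153 mm from the centre, 47 mm high
- walnut0: one of six whole walnuts lying apart in the pan, a hard rounded lump about 42 x 34 x 34 mm, 10 to 20 g. Origin: its centre; it rolls about, so its axes mean nothing
- walnut1: one of six whole walnuts lying apart in the pan, a hard rounded lump about 42 x 34 x 34 mm, 10 to 20 g. Origin: its centre; it rolls about, so its axes mean nothing
- walnut2: one of six whole walnuts lying apart in the pan, a hard rounded lump about 42 x 34 x 34 mm, 10 to 20 g. Origin: its centre; it rolls about, so its axes mean nothing
- walnut3: one of six whole walnuts lying apart in the pan, a hard rounded lump about 42 x 34 x 34 mm, 10 to 20 g. Origin: its centre; it rolls about, so its axes mean nothing
- walnut4: one of six whole walnuts lying apart in the pan, a hard rounded lump about 42 x 34 x 34 mm, 10 to 20 g. Origin: its centre; it rolls about, so its axes mean nothing
- walnut5: one of six whole walnuts lying apart in the pan, a hard rounded lump about 42 x 34 x 34 mm, 10 to 20 g. Origin: its centre; it rolls about, so its axes mean nothing
- mug: a white mug, 82 mm across, 95 mm tall, with a handle; stands loose beyond the work, to be left alone. Origin: centre of its underside
- soap: a clear soap bottle, 60 mm across, 160 mm tall; stands loose beyond the work, to be left alone. Origin: centre of its underside
- jar: a glass jar with a steel lid, 84 mm across, 120 mm tall; stands loose beyond the work, to be left alone. Origin: centre of its underside
Things that resemble listed ones, but are neither listed nor needed, are in the scene too. Leave any orange or yellow look-alike of the walnut4 alone.

How it is judged:
On the way, in this order (a step that is already met when the one before it is completed fails the run):
1. the spoon tip passes the pan's +x side: over 25 mm that way from its centre, within 25 mm sideways, under 35 mm up (three turns either way meet all five passes) (x of spoon_tip in the frame of pan above 0.025 m and y of spoon_tip in the frame of pan between -0.025 and 0.025 m and z of spoon_tip in the frame of pan below 0.035 m and horizontal distance between spoon_tip and pan below 0.12 m).
2. the spoon tip passes the pan's -x side: over 25 mm that way from its centre, within 25 mm sideways, under 35 mm up (three turns either way meet all five passes) (x of spoon_tip in the frame of pan below -0.025 m and y of spoon_tip in the frame of pan between -0.025 and 0.025 m and z of spoon_tip in the frame of pan below 0.035 m and horizontal distance between spoon_tip and pan below 0.12 m).
3. the spoon tip passes the pan's +y side: over 25 mm that way from its centre, within 25 mm sideways, under 35 mm up (three turns either way meet all five passes) (y of spoon_tip in the frame of pan above 0.025 m and x of spoon_tip in the frame of pan between -0.025 and 0.025 m and z of spoon_tip in the frame of pan below 0.035 m and horizontal distance between spoon_tip and pan below 0.12 m).
4. the spoon tip passes the pan's -y side: over 25 mm that way from its centre, within 25 mm sideways, under 35 mm up (three turns either way meet all five passes) (y of spoon_tip in the frame of pan below -0.025 m and x of spoon_tip in the frame of pan between -0.025 and 0.025 m and z of spoon_tip in the frame of pan below 0.035 m and horizontal distance between spoon_tip and pan below 0.12 m).
5. the spoon tip passes the pan's +x side: over 25 mm that way from its centre, within 25 mm sideways, under 35 mm up (three turns either way meet all five passes) (all of step 1).
At the end, for the whole second after the job is handed in: The spoon lies still in both notches: origin within 25 mm of the rest's centre, lined up within 0.15 rad either way round, axis 32 to 44 mm above the worktop. All six walnuts are in the pan (within 112 mm of its centre, under 60 mm up), at least four of them over 20 mm from where they started (horizontal distance between spoon and rest below 0.025 m and angle between the x axis of spoon and the x axis of rest, either way round below 0.15 rad and z of spoon in the frame of rest between 0.032 and 0.044 m and linear speed of spoon below 0.02 m/s and (distance of each of walnut0, walnut1, walnut2, walnut3 from where it was at the start of the episode above 0.02 m or distance of each of walnut0, walnut1, walnut2, walnut4 from where it was at the start of the episode above 0.02 m or distance of each of walnut0, walnut1, walnut2, walnut5 from where it was at the start of the episode above 0.02 m or distance of each of walnut0, walnut1, walnut3, walnut4 from where it was at the start of the episode above 0.02 m or distance of each of walnut0, walnut1, walnut3, walnut5 from where it was at the start of the episode above 0.02 m or distance of each of walnut0, walnut1, walnut4, walnut5 from where it was at the start of the episode above 0.02 m or distance of each of walnut0, walnut2, walnut3, walnut4 from where it was at the start of the episode above 0.02 m or distance of each of walnut0, walnut2, walnut3, walnut5 from where it was at the start of the episode above 0.02 m or distance of each of walnut0, walnut2, walnut4, walnut5 from where it was at the start of the episode above 0.02 m or distance of each of walnut0, walnut3, walnut4, walnut5 from where it was at the start of the episode above 0.02 m or distance of each of walnut1, walnut2, walnut3, walnut4 from where it was at the start of the episode above 0.02 m or distance of each of walnut1, walnut2, walnut3, walnut5 from where it was at the start of the episode above 0.02 m or distance of each of walnut1, walnut2, walnut4, walnut5 from where it was at the start of the episode above 0.02 m or distance of each of walnut1, walnut3, walnut4, walnut5 from where it was at the start of the episode above 0.02 m or distance of each of walnut2, walnut3, walnut4, walnut5 from where it was at the start of the episode above 0.02 m) and horizontal distance between each of walnut0, walnut1, walnut2, walnut3, walnut4, walnut5 and pan below 0.112 m and z of each of walnut0, walnut1, walnut2, walnut3, walnut4, walnut5 in the frame of pan below 0.06 m); the robot touches nothing.
It fails at once if the mug, soap bottle or jar is moved more than 30 mm (distance of any of mug, soap, jar from where it was at the start of the episode above 0.03 m).
It fails at once if the pan is shoved more than 30 mm (distance of pan from where it was at the start of the episode above 0.03 m).
It fails at once if the pan is tipped by more than 0.2 rad (angle between pan's own z axis and vertical above 0.2 rad).
It fails at once if the spoon is pressed on the pan with more than 25 N (contact force between spoon and pan above 25 N).
It fails at once if the gripper's fingers push the walnuts (more than 2 N) (contact force between the fingers and walnut0 above 2 N or contact force between the fingers and walnut1 above 2 N or contact force between the fingers and walnut2 above 2 N or contact force between the fingers and walnut3 above 2 N or contact force between the fingers and walnut4 above 2 N or contact force between the fingers and walnut5 above 2 N).
It also fails if it takes over 72 s, if anything falls off the work surface, if the arm or the gripper's body presses on something with over 40 N, if the wrist force passes 120 N, or if a joint passes its speed limit or range.

## Working session

There is one attempt and no reset: what is moved stays moved. The work goes in short steps, Python scripts to look and compute and a tool call to move; the robot and the scene stay as the last step left them, time stands still between calls to the robot, and variables do not carry over. Pictures are saved under pics/ and viewed, at most 10 in all, crops included, and the job is handed in when it is done.

Besides the shell and the picture viewer there is one more tool, called after "Request:" as name(argument=value, ...), one argument or row to a line, values as JSON. drive_tool: Moves the arm, as the interface text tells. Its arguments: {"type":"object","properties":{"angular":{"type":"array"},"dp":{"type":"array"},"hand":{"type":"array"},"grip_force":{"type":"number"}},"required":["angular","dp","hand"]}

```bash
mkdir -p pics; python3 - <<'E'
from workcell import sense, read_camera
import cv2,numpy as np
s=sense();print({k:np.round(v,3) for k,v in s.items()})
for n in("top","side"):
    c=read_camera(n);cv2.imwrite(f"pics/{n}0.png",c["color"][:,:,::-1]);np.savez(f"{n}0.npz",**c)
    print(n,[(k,np.shape(v)) for k,v in c.items()],c["fx"],c["fy"],c["cx"],c["cy"],np.round(c["T"],3))
E
```

```text
{'clock': np.float64(0.0), 'joint_positions': array([-1.431,  0.182,  1.608,  0.   ,  1.354, -0.206]), 'qd': array([ 0.001,  0.001, -0.001,  0.   , -0.002, -0.001]), 'tau': array([-2.0000e-03, -4.4487e+01, -3.5134e+01, -0.0000e+00,  9.0000e-03,
        0.0000e+00]), 'tool_pos': array([ 0.195, -0.54 ,  0.247]), 'eef_rot': array([ 0.985,  0.172,  0.   , -0.001]), 'wrist_force': array([-0.603,  0.225, -0.043]), 'ft_torque': array([-0.028,  0.017,  0.004]), 'grasp_force': np.float64(0.0), 'grip_width': np.float64(0.997)}
top [('color', (384, 512, 3)), ('fx', ()), ('fy', ()), ('cx', ()), ('cy', ()), ('T', (4, 4))] 358.23084503201096 358.23084503201096 259.73399689083084 191.85327631403644 [[-0.147  0.964 -0.222  0.345]
 [-0.989 -0.144  0.031 -0.073]
 [-0.002  0.224  0.974  0.978]
 [ 0.     0.     0.     1.   ]]
side [('color', (384, 512, 3)), ('fx', ()), ('fy', ()), ('cx', ()), ('cy', ()), ('T', (4, 4))] 448.9568598679054 448.9568598679054 255.1371852176967 196.80579163439546 [[-0.803  0.424 -0.42   0.136]
 [-0.597 -0.574  0.561  0.498]
 [-0.003  0.7    0.714  0.8  ]
 [ 0.     0.     0.     1.   ]]
```

View pics/top0.png

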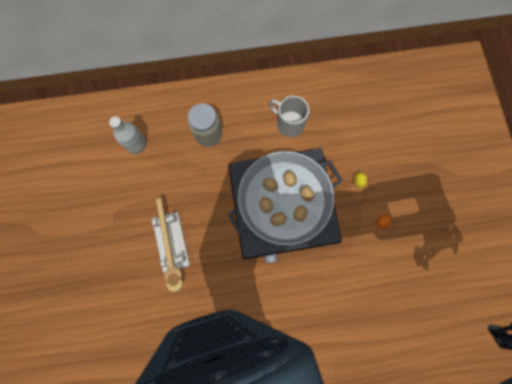

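View pics/side0.png

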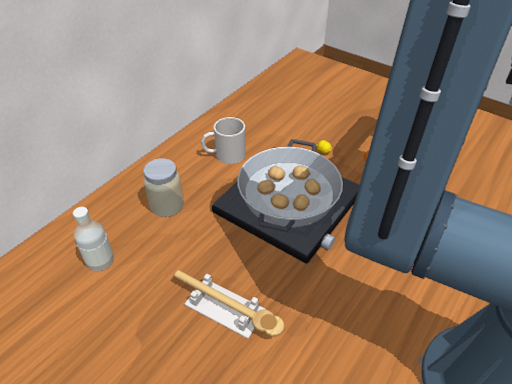

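The top view shows the spoon from its head at (174,281) to its handle end at (160,198). The rest is around (171,241) and the pan is centred near (286,198) with six walnuts. Lemon and orange look-alikes sit at (361,181) and (384,221). The side view agrees.

```bash
cat > h.py <<'E'
import numpy as np,cv2
def ray(c,u,v):
    d=np.array([(u-c["cx"])/c["fx"],-(v-c["cy"])/c["fy"],-1.]);return c["T"][:3,3],c["T"][:3,:3]@d
def plane(c,u,v,z):
    o,d=ray(c,u,v);return o+d*(z-o[2])/d[2]
def proj(c,p):
    q=c["T"][:3,:3].T@(np.asarray(p)-c["T"][:3,3]);return np.array([c["cx"]+c["fx"]*q[0]/-q[2],c["cy"]-c["fy"]*q[1]/-q[2]])
def load(f): return dict(np.load(f))
E
python3 - <<'E'
from h import *
c=load("top0.npz");im=c["color"][:,:,::-1].copy()
a=cv2.resize(im[185:300,130:210],None,fx=5,fy=5,interpolation=cv2.INTER_CUBIC)
s=load("side0.npz");b=cv2.resize(s["color"][260:345,165:295,::-1],None,fx=3,fy=3,interpolation=cv2.INTER_CUBIC)
o=np.zeros((575,800,3),np.uint8);o[:575,:400]=a;o[:255,400:790]=b
d=cv2.resize(im[145:262,225:350],None,fx=2.5,fy=2.5);o[265:265+d.shape[0],405:405+d.shape[1]]=d
cv2.imwrite("pics/crop.png",o)
for (u,v) in [(190,240),(166,225),(170,255),(174,281),(145,240),(286,198),(184,250),(250,200)]: print((u,v),c["color"][v,u],cv2.cvtColor(c["color"][v:v+1,u:u+1],cv2.COLOR_RGB2HSV)[0,0])
E
```

```text
(190, 240) [159 105  63] [ 13 154 159]
(166, 225) [137 121  96] [ 18  76 137]
(170, 255) [179 149 103] [ 18 108 179]
(174, 281) [147 110  66] [ 16 141 147]
(145, 240) [157 105  62] [ 14 154 157]
(286, 198) [126 133 135] [ 97  17 135]
(184, 250) [176 174 169] [ 21  10 176]
(250, 200) [118 125 128] [ 99  20 128]
```

View pics/crop.png

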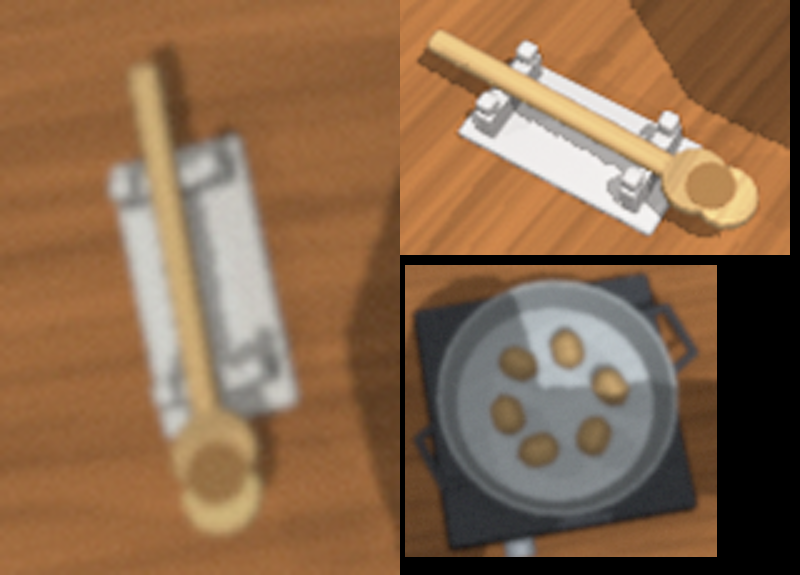

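The crop shows the spoon in both notches. In the top image its end is at about (159,199) and its tip at about (174,291). In the side image they are at about (177,273) and (283,326). The pan is ringed by walnuts, with its handles at upper right and lower left.

```bash
python3 - <<'E'
from h import *
c=load("top0.npz");s=load("side0.npz")
# spoon handle centreline rows (top) : spoon pixels by colour
def mask(c,box):
    im=cv2.GaussianBlur(c["color"],(3,3),0).astype(int);r,g,b=im[...,0],im[...,1],im[...,2]
    hsv=cv2.cvtColor(im.astype(np.uint8),cv2.COLOR_RGB2HSV)
    m=(hsv[...,0]>=16)&(hsv[...,1]>55)&(hsv[...,2]>115)&(hsv[...,0]<28)
    k=np.zeros_like(m);k[box[1]:box[3],box[0]:box[2]]=True;return m&k
m=mask(c,(130,185,210,300))
n,l,st,_=cv2.connectedComponentsWithStats(m.astype(np.uint8));i=1+np.argmax(st[1:,4]);m=l==i
print("spoon top bbox",st[i])
P=np.array([plane(c,m_[1],m_[0],0.045) for m_ in np.argwhere(m)])[:,:2]
mu=P.mean(0);_,_,V=np.linalg.svd(P-mu);ax=V[0];ax=ax if ax[0]>0 else -ax
t=(P-mu)@ax;w=(P-mu)@np.array([-ax[1],ax[0]])
h=(t>np.percentile(t,0)+0.08)
k=np.polyfit(t[h],w[h],1);print("slope",k)
yaw=np.arctan2(ax[1],ax[0])+np.arctan(k[0]);print("yaw",yaw,"len",np.ptp(t),"handle w",np.ptp(w[h]))
a=np.array([np.cos(yaw),np.sin(yaw)]);b0=mu+np.array([-ax[1],ax[0]])*k[1]
tt=(P-b0)@a;print("ends",b0+a*tt.min(),b0+a*tt.max(),"origin from tip",b0+a*(tt.min()+.135),"from end",b0+a*(tt.max()-.115))
# side by hand, rest
for u,v in[(177,273)]:print("side end",plane(s,u,v,.045))
print("side tip",plane(s,283,326,.043))
hsv=cv2.cvtColor(c["color"],cv2.COLOR_RGB2HSV);R=(hsv[...,1]<45)&(hsv[...,2]>100);B=np.zeros_like(R);B[205:280,148:195]=1
pts=np.argwhere((R&B))[:,::-1].astype(np.float32)
W=np.array([plane(c,u,v,.02)[:2] for u,v in pts],np.float32);print("rest rect",cv2.minAreaRect(W))
W=np.array([plane(c,u,v,.008)[:2] for u,v in [(152,219),(178,212.5),(189,265),(164,272)]]);print("rest corners",W,W.mean(0))
# crop-derived pan rim ellipse pts (crop px-> image)
E=[(225+(x-405)/2.5,145+(y-265)/2.5) for x,y in[(438,397),(677,395),(557,281),(557,513)]]
Q=np.array([plane(c,u,v,.075)[:2] for u,v in E]);print("rim",Q,Q.mean(0),np.linalg.norm(Q-Q.mean(0),axis=1))
for u,v in [(225+(681-405)/2.5,145+(330-265)/2.5),(225+(427-405)/2.5,145+(456-265)/2.5)]:print("handle",plane(c,u,v,.077))
x=np.array([(225+(x-405)/2.5,145+(y-265)/2.5) for x,y in[(518,362),(567,348),(610,386),(594,435),(538,450),(508,414)]])
N=np.array([plane(c,u,v,.052)[:2] for u,v in x]);print("nuts",N,np.linalg.norm(N-Q.mean(0),axis=1))
# side rim
g=cv2.HoughCircles
E=[(238,187),(342,187),(290,150),(290,223)]
Q=np.array([plane(s,u,v,.075)[:2] for u,v in E]);print("siderim",Q,Q[:2].mean(0),Q[2:].mean(0))
for nm,u,v,z in[("mug",292,103,.095),("jar",203,115,.12),("soap",115,121,.16)]:print(nm,plane(c,u,v,z))
E
```

```text
spoon top bbox [155 198  28  94 847]
slope [ 8.14981335e-04 -7.36481038e-05]
yaw 0.09834005249522261 len 0.2470766704373199 handle w 0.019337724743231897
ends [0.33632968 0.14319076] [0.58221519 0.1674494 ] origin from tip [0.47067743 0.15644528] from end [0.46777082 0.15615852]
side end [0.57844726 0.17141202 0.045     ]
side tip [0.34113219 0.13989369 0.043     ]
rest rect ((0.4656227231025696, 0.15208911895751953), (0.14712615311145782, 0.07216335088014603), 7.220665454864502)
rest corners [[0.53480705 0.19804053]
 [0.54225584 0.12602415]
 [0.39730846 0.11073546]
 [0.38897877 0.17798874]] [0.46583753 0.15319722]
rim [[ 0.54401151 -0.04491761]
 [ 0.50977165 -0.2888193 ]
 [ 0.65016644 -0.18673962]
 [ 0.40886027 -0.14682561]] [ 0.52820247 -0.16682554] [0.12292871 0.12337818 0.12357905 0.12100644]
handle [ 0.57707289 -0.30588883  0.077     ]
handle [ 0.48466277 -0.02578959  0.077     ]
nuts [[ 0.57429758 -0.13366287]
 [ 0.58182952 -0.18788258]
 [ 0.53400137 -0.22602209]
 [ 0.48471664 -0.2002028 ]
 [ 0.47772076 -0.13975227]
 [ 0.52008838 -0.114594  ]] [0.05678487 0.05761301 0.05947991 0.05481842 0.05728319 0.05285804]
siderim [[ 0.61337777 -0.07399693]
 [ 0.42007273 -0.21680705]
 [ 0.59049278 -0.25688859]
 [ 0.45569588 -0.05336116]] [ 0.51672525 -0.14540199] [ 0.52309433 -0.15512487]
mug [ 0.77586767 -0.22298051  0.095     ]
jar [0.76444444 0.01442964 0.12      ]
soap [0.76108393 0.2259653  0.16      ]
```

Request:
drive_tool(
  angular=[
    [0, 0, -0.02],
    [0, 0, -0.05],
    [0, 0, -0.08],
    [0, 0, -0.1],
    [0, 0, -0.13],
    [0, 0, -0.16],
    [0, 0, -0.18],
    [0, 0, -0.2],
    [0, 0, -0.22],
    [0, 0, -0.236],
  ],
  dp=[
    [12, 30, 0],
    [28, 70, 0],
    [45, 115, 0],
    [63, 160, 0],
    [80, 205, 0],
    [98, 250, 0],
    [116, 295, 0],
    [134, 340, 0],
    [150, 383, 0],
    [166, 425, 0],
  ],
  hand=[60, 60, 60, 60, 60, 60, 60, 60, 60, 60],
  grip_force=70,
)

```text
clock: 1.1
tool_pos: [0.361, -0.114, 0.2482]
eef_rot: [0.999, 0.054, 0.0, 0.0]
wrist_force: [1.8, 0.2, -0.4]
grip_width: 0.702
grasp_force: 0.0
```

Request:
drive_tool(
  angular=[
    [0, 0, 0],
    [0, 0, 0],
    [0, 0, 0],
    [0, 0, 0],
    [0, 0, 0],
    [0, 0, 0],
    [0, 0, 0],
    [0, 0, 0],
    [0, 0, 0],
    [0, 0, 0],
  ],
  dp=[
    [16, 40, -10],
    [32, 80, -20],
    [48, 120, -35],
    [64, 160, -50],
    [80, 200, -65],
    [96, 240, -80],
    [106, 265, -90],
    [108, 272, -95],
    [108, 272, -98],
    [108, 272, -98],
  ],
  hand=[60, 60, 60, 60, 60, 60, 60, 60, 60, 60],
)

```text
clock: 2.1
tool_pos: [0.4683, 0.1552, 0.1498]
eef_rot: [0.998, 0.055, -0.001, 0.0]
wrist_force: [-0.1, 0.9, 0.6]
grip_width: 0.702
grasp_force: 0.0
```

```bash
python3 - <<'E'
from workcell import sense, read_camera
from h import *
s=sense();print({k:np.round(v,3) for k,v in s.items()})
c=read_camera("side");np.savez("side1.npz",**c);c2=read_camera("top")
o=np.zeros((600,800,3),np.uint8)
a=cv2.resize(c["color"][210:380,120:330,::-1],None,fx=3,fy=3,interpolation=cv2.INTER_CUBIC)
cv2.imwrite("pics/side1.png",a)
E
```

```text
{'clock': np.float64(2.1), 'joint_positions': array([ 0.079,  0.116,  1.896, -0.   ,  1.131,  1.541]), 'qd': array([-0.015, -0.02 , -0.004, -0.   ,  0.006,  0.003]), 'tau': array([ 6.3800e-01, -3.6636e+01, -3.1298e+01,  4.8000e-02, -9.7000e-02,
        1.4000e-02]), 'tool_pos': array([0.468, 0.155, 0.15 ]), 'eef_rot': array([ 0.998,  0.055, -0.001,  0.   ]), 'wrist_force': array([-0.093,  0.874,  0.622]), 'ft_torque': array([ 0.   ,  0.013, -0.005]), 'grasp_force': np.float64(0.0), 'grip_width': np.float64(0.702)}
```

View pics/side1.png

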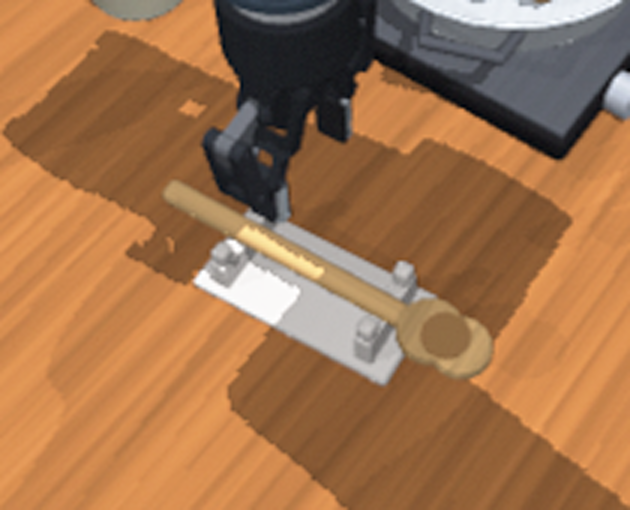

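The side crop shows the open gripper straddling the handle between the two saddles, above the rest centre at about (300,265). The spoon is undisturbed.

Request:
drive_tool(
  angular=[
    [0, 0, 0],
    [0, 0, 0],
    [0, 0, 0],
    [0, 0, 0],
    [0, 0, 0],
    [0, 0, 0],
    [0, 0, 0],
    [0, 0, 0],
    [0, 0, 0],
  ],
  dp=[
    [0, 0, -15],
    [0, 0, -35],
    [0, 0, -55],
    [0, 0, -75],
    [0, 0, -92],
    [0, 0, -104],
    [0, 0, -111],
    [0, 0, -114],
    [0, 0, -114],
  ],
  hand=[60, 60, 60, 60, 60, 60, 60, 60, 60],
)

```text
clock: 3.1
tool_pos: [0.4692, 0.1558, 0.0365]
eef_rot: [0.999, 0.055, 0.0, -0.0]
wrist_force: [-0.7, 0.1, -0.5]
grip_width: 0.705
grasp_force: 0.0
```

Request:
drive_tool(
  angular=[
    [0, 0, 0],
    [0, 0, 0],
    [0, 0, 0],
    [0, 0, 0],
    [0, 0, 0],
    [0, 0, 0],
    [0, 0, 0],
    [0, 0, 0],
    [0, 0, 0],
    [0, 0, 0],
  ],
  dp=[
    [0, 0, 0],
    [0, 0, 0],
    [0, 0, 0],
    [0, 0, 0],
    [0, 0, 0],
    [0, 0, 0],
    [0, 0, 0],
    [0, 0, 0],
    [0, 0, 0],
    [0, 0, 0],
  ],
  hand=[40, 30, 20, 10, 5, 5, 5, 5, 5, 5],
  grip_force=70,
)

```text
clock: 4.1
tool_pos: [0.4694, 0.1562, 0.0369]
eef_rot: [0.998, 0.055, 0.001, -0.0]
wrist_force: [-0.7, -0.2, 5.9]
grip_width: 0.172
grasp_force: 68.9
```

Request:
drive_tool(
  angular=[
    [0, 0, 0],
    [0, 0, 0],
    [0, 0, 0],
    [0, 0, 0],
    [0, 0, 0],
    [0, 0, 0],
    [0, 0, 0],
    [0, 0, 0],
    [0, 0, 0],
    [0, 0, 0],
  ],
  dp=[
    [0, 0, 5],
    [0, 0, 15],
    [0, 0, 35],
    [0, 0, 60],
    [0, 0, 90],
    [0, 0, 120],
    [0, 0, 150],
    [0, 0, 180],
    [0, 0, 205],
    [0, 0, 220],
  ],
  hand=[5, 5, 5, 5, 5, 5, 5, 5, 5, 5],
)

```text
clock: 5.1
tool_pos: [0.4695, 0.1561, 0.2593]
eef_rot: [0.998, 0.055, 0.002, -0.0]
wrist_force: [0.0, 0.3, -1.5]
grip_width: 0.173
grasp_force: 68.2
```

Request:
drive_tool(
  angular=[
    [0, 0, -0.04],
    [0, 0, -0.1],
    [0, 0, -0.16],
    [0, 0, -0.22],
    [0, 0, -0.28],
    [0, 0, -0.34],
    [0, 0, -0.4],
    [0, 0, -0.46],
    [0, 0, -0.52],
    [0, 0, -0.59],
  ],
  dp=[
    [10, -25, 0],
    [25, -62, 0],
    [41, -102, 0],
    [57, -142, 0],
    [74, -184, 0],
    [90, -224, 0],
    [107, -266, 0],
    [122, -304, 0],
    [136, -340, 0],
    [148, -368, 0],
  ],
  hand=[5, 5, 5, 5, 5, 5, 5, 5, 5, 5],
)

```text
clock: 6.1
tool_pos: [0.617, -0.2143, 0.2566]
eef_rot: [0.971, -0.24, -0.0, 0.0]
wrist_force: [-0.7, 0.2, -0.2]
grip_width: 0.177
grasp_force: 68.2
```

Request:
drive_tool(
  angular=[
    [-0.037, -0.071, 0],
    [-0.074, -0.142, 0],
    [-0.111, -0.213, 0],
    [-0.148, -0.284, 0],
    [-0.185, -0.355, 0],
    [-0.222, -0.426, 0],
    [-0.259, -0.497, 0],
    [-0.296, -0.568, 0],
    [-0.333, -0.639, 0],
    [-0.37, -0.71, 0],
  ],
  dp=[
    [0, 0, 0],
    [0, 0, 0],
    [0, 0, 0],
    [0, 0, 0],
    [0, 0, 0],
    [0, 0, 0],
    [0, 0, 0],
    [0, 0, 0],
    [0, 0, 0],
    [0, 0, 0],
  ],
  hand=[5, 5, 5, 5, 5, 5, 5, 5, 5, 5],
)

```text
clock: 7.1
tool_pos: [0.6165, -0.2117, 0.257]
eef_rot: [0.894, -0.219, 0.38, 0.093]
wrist_force: [0.2, 0.2, -0.4]
grip_width: 0.17
grasp_force: 68.3
```

```bash
python3 - <<'E'
from workcell import sense, read_camera
from h import *
from scipy.spatial.transform import Rotation as R
s=sense();print({k:np.round(v,3) for k,v in s.items()});print(R.from_quat(s["eef_rot"]).as_matrix().round(3))
a=read_camera("side");np.savez("side2.npz",**a);b=read_camera("top");np.savez("top2.npz",**b)
o=np.hstack([cv2.resize(x["color"][y0:y0+240,x0:x0+180,::-1],None,fx=2.2,fy=2.2) for x,x0,y0 in((a,200,60),(b,200,90))])
cv2.imwrite("pics/two2.png",o)
E
```

```text
{'clock': np.float64(7.1), 'joint_positions': array([-0.529, -0.034,  2.018,  0.1  ,  0.356,  1.443]), 'qd': array([-0.02 , -0.16 ,  0.538,  0.33 , -1.169, -0.328]), 'tau': array([ 1.3000e-02, -3.3507e+01, -3.7277e+01, -4.0100e-01, -1.9470e+00,
        5.4600e-01]), 'tool_pos': array([ 0.617, -0.212,  0.257]), 'eef_rot': array([ 0.894, -0.219,  0.38 ,  0.093]), 'wrist_force': array([ 0.158,  0.239, -0.442]), 'ft_torque': array([0.272, 0.349, 0.037]), 'grasp_force': np.float64(68.283), 'grip_width': np.float64(0.17)}
[[ 0.615 -0.462  0.639]
 [-0.32  -0.887 -0.333]
 [ 0.72   0.    -0.694]]
```

View pics/two2.png

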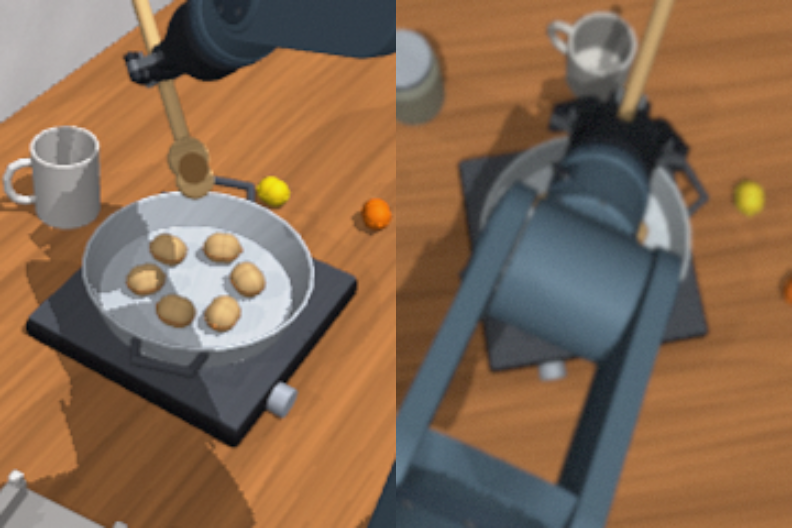

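The side crop shows the spoon held firmly with its head pointing down, head centre at about (190,165), above the pan's far part. The walnuts are untouched. j5 is getting low, so I'll fit the planar kinematics to choose a tilt.

```bash
python3 - <<'E'
import numpy as np
from scipy.optimize import least_squares,fsolve
D=[((0.182,1.608,1.354),(.195,-.540,.247)),((.116,1.896,1.131),(.4683,.1552,.1498)),((-.034,2.018,.356),(.6165,-.2117,.257))]
def fk(p,q):
    h,L1,L2,phi,Lt=p;j2,j3,j5=q;a=j2+j3;t=j2+j3+j5
    return np.array([L1*np.sin(j2)+L2*np.sin(a+phi)+Lt*np.sin(t),h+L1*np.cos(j2)+L2*np.cos(a+phi)+Lt*np.cos(t)])
tgt=lambda p:np.array([np.sqrt(p[0]**2+p[1]**2-.117**2),p[2]])
f=least_squares(lambda p:np.concatenate([fk(p,q)-tgt(x) for q,x in D]+[0.01*(p-[.2,.45,.4,0,.25])]),[.2,.45,.4,0,.25])
print(f.x.round(3),[ (fk(f.x,q)-tgt(x)).round(4) for q,x in D])
pan=np.array([.528,-.166])
for th in(.5,.6,.7,.8):
  for psi in(-.48,-.3):
    for ang in(0,1.57,3.14,4.71):
      o=pan+.05*np.array([np.cos(ang),np.sin(ang)])+.135*np.cos(th)*np.array([np.cos(psi),np.sin(psi)])
      w=tgt([*o,.045+.135*np.sin(th)])
      s=fsolve(lambda q:fk(f.x,[q[0],q[1],np.pi-th-q[0]-q[1]])-w,[0,2])
      az=np.arctan2(o[1],o[0]);j1=az-np.arcsin(.117/np.hypot(*o))
      print(th,psi,round(ang,2),o.round(3),"j2,j3,j5",s.round(2),round(np.pi-th-s.sum(),2),"j1",round(j1,2))
E
```

```text
[0.309 0.441 0.519 0.157 0.305] [array([-0.0002, -0.0001]), array([ 0.0003, -0.0002]), array([-0.0001,  0.0003])]
0.5 -0.48 0 [ 0.683 -0.221] j2,j3,j5 [0.39 1.73] 0.52 j1 -0.48
0.5 -0.48 1.57 [ 0.633 -0.171] j2,j3,j5 [0.28 1.89] 0.47 j1 -0.44
0.5 -0.48 3.14 [ 0.583 -0.221] j2,j3,j5 [0.22 1.97] 0.46 j1 -0.55
0.5 -0.48 4.71 [ 0.633 -0.271] j2,j3,j5 [0.34 1.81] 0.49 j1 -0.57
0.5 -0.3 0 [ 0.691 -0.201] j2,j3,j5 [0.4  1.73] 0.52 j1 -0.45
0.5 -0.3 1.57 [ 0.641 -0.151] j2,j3,j5 [0.28 1.88] 0.48 j1 -0.41
0.5 -0.3 3.14 [ 0.591 -0.201] j2,j3,j5 [0.22 1.97] 0.46 j1 -0.52
0.5 -0.3 4.71 [ 0.641 -0.251] j2,j3,j5 [0.34 1.81] 0.49 j1 -0.54
0.6 -0.48 0 [ 0.677 -0.217] j2,j3,j5 [0.34 1.82] 0.38 j1 -0.48
0.6 -0.48 1.57 [ 0.627 -0.167] j2,j3,j5 [0.22 1.97] 0.35 j1 -0.44
0.6 -0.48 3.14 [ 0.577 -0.217] j2,j3,j5 [0.16 2.05] 0.33 j1 -0.55
0.6 -0.48 4.71 [ 0.627 -0.267] j2,j3,j5 [0.29 1.89] 0.36 j1 -0.58
0.6 -0.3 0 [ 0.684 -0.199] j2,j3,j5 [0.34 1.81] 0.38 j1 -0.45
0.6 -0.3 1.57 [ 0.634 -0.149] j2,j3,j5 [0.23 1.97] 0.35 j1 -0.41
0.6 -0.3 3.14 [ 0.584 -0.199] j2,j3,j5 [0.16 2.05] 0.33 j1 -0.52
0.6 -0.3 4.71 [
[... 377 characters left out ...]
1.57 [ 0.627 -0.147] j2,j3,j5 [0.18 2.05] 0.21 j1 -0.41
0.7 -0.3 3.14 [ 0.577 -0.196] j2,j3,j5 [0.11 2.13] 0.2 j1 -0.52
0.7 -0.3 4.71 [ 0.627 -0.247] j2,j3,j5 [0.24 1.97] 0.23 j1 -0.55
0.8 -0.48 0 [ 0.661 -0.209] j2,j3,j5 [0.26 1.98] 0.1 j1 -0.48
0.8 -0.48 1.57 [ 0.611 -0.159] j2,j3,j5 [0.14 2.13] 0.07 j1 -0.44
0.8 -0.48 3.14 [ 0.561 -0.209] j2,j3,j5 [0.07 2.21] 0.06 j1 -0.55
0.8 -0.48 4.71 [ 0.611 -0.259] j2,j3,j5 [0.2  2.05] 0.09 j1 -0.58
0.8 -0.3 0 [ 0.668 -0.194] j2,j3,j5 [0.26 1.98] 0.1 j1 -0.45
0.8 -0.3 1.57 [ 0.618 -0.144] j2,j3,j5 [0.14 2.12] 0.08 j1 -0.41
0.8 -0.3 3.14 [ 0.568 -0.194] j2,j3,j5 [0.07 2.2 ] 0.07 j1 -0.53
0.8 -0.3 4.71 [ 0.618 -0.244] j2,j3,j5 [0.2  2.05] 0.09 j1 -0.55
```

Request:
drive_tool(
  angular=[
    [0.02, 0.04, 0],
    [0.045, 0.085, 0],
    [0.07, 0.13, 0],
    [0.092, 0.177, 0],
    [0.092, 0.177, 0],
    [0.092, 0.177, 0],
    [0.092, 0.177, 0],
    [0.092, 0.177, 0],
  ],
  dp=[
    [2, -1, -5],
    [5, -2, -15],
    [8, -4, -30],
    [10, -5, -45],
    [10, -5, -60],
    [10, -5, -70],
    [10, -5, -75],
    [10, -5, -75],
  ],
  hand=[5, 5, 5, 5, 5, 5, 5, 5],
)

```text
clock: 8.0
tool_pos: [0.6265, -0.2167, 0.1805]
eef_rot: [0.928, -0.227, 0.287, 0.07]
wrist_force: [-0.3, 0.2, -0.6]
grip_width: 0.175
grasp_force: 68.3
```

```bash
python3 - <<'E'
from workcell import sense, read_camera
from h import *
from scipy.spatial.transform import Rotation as R
s=sense();M=R.from_quat(s["eef_rot"]).as_matrix();p=s["tool_pos"];print(p.round(4),M[:,0].round(3),s["joint_positions"].round(2))
tip=p-.135*M[:,0]-.0015*M[:,2];print("tip",tip.round(4))
a=read_camera("side");np.savez("side3.npz",**a)
im=a["color"][:,:,::-1].copy()
print("tip px",proj(a,tip),"old",proj(a,[.5335,-.1685,.160]))
th=np.linspace(0,2*np.pi,90)
x0,y0,k=225,100,4
o=cv2.resize(im[y0:y0+140,x0:x0+150],None,fx=k,fy=k,interpolation=cv2.INTER_CUBIC)
def dot(P,col):
    u=(proj(a,P)-[x0,y0]+.5)*k;cv2.circle(o,tuple(int(v) for v in u),2,col,-1)
for t in th:
    dot([.528+.124*np.cos(t),-.166+.124*np.sin(t),.075],(0,255,0));dot([.528+.103*np.cos(t),-.166+.103*np.sin(t),.035],(255,0,0))
dot(tip,(0,0,255));dot(tip+.064*M[:,0],(0,0,255))
cv2.imwrite("pics/side3.png",o)
E
```

```text
[ 0.6265 -0.2167  0.1805] [ 0.733 -0.381  0.564] [-0.52  0.15  1.91  0.05  0.48  1.49]
tip [ 0.5268 -0.1649  0.1056]
tip px [291.68358514 170.87344605] old [291.42619151 150.62093397]
```

View pics/side3.png

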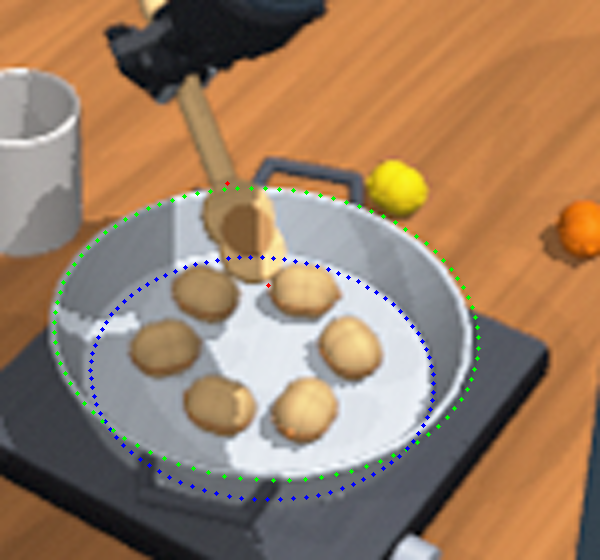

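The model rim lies on the pan's rim in the image, so the pan pose is good. The real tip, at about (257,281), is a few mm from its predicted dot at (268,286). Lowering it at the centre is clear of the walnuts.

Request:
drive_tool(
  angular=[
    [0, 0, 0],
    [0, 0, 0],
    [0, 0, 0],
    [0, 0, 0],
    [0, 0, 0],
    [0, 0, 0],
    [0, 0, 0],
    [0, 0, 0],
    [0, 0, 0],
    [0, 0, 0],
  ],
  dp=[
    [-3, 0, -4],
    [-6, 0, -10],
    [-6, 0, -18],
    [-6, 0, -26],
    [-6, 0, -34],
    [-6, 0, -42],
    [-6, 0, -50],
    [-6, 0, -56],
    [-6, 0, -60],
    [-6, 0, -60],
  ],
  hand=[5, 5, 5, 5, 5, 5, 5, 5, 5, 5],
)

```text
clock: 9.05
tool_pos: [0.6206, -0.2168, 0.1204]
eef_rot: [0.928, -0.227, 0.287, 0.07]
wrist_force: [-0.0, 0.3, -0.9]
grip_width: 0.172
grasp_force: 68.3
```

```bash
python3 - <<'E'
from workcell import sense, read_camera
from h import *
from scipy.spatial.transform import Rotation as R
s=sense();M=R.from_quat(s["eef_rot"]).as_matrix();p=s["tool_pos"];print(p.round(4),s["wrist_force"].round(2),s["joint_positions"].round(2))
tip=p-.135*M[:,0]-.0015*M[:,2];print("tip",tip.round(4))
a=read_camera("side");np.savez("side4.npz",**a)
x0,y0,k=225,100,4
o=cv2.resize(a["color"][y0:y0+140,x0:x0+150,::-1],None,fx=k,fy=k,interpolation=cv2.INTER_CUBIC)
u=(proj(a,tip)-[x0,y0]+.5)*k;cv2.circle(o,tuple(int(v) for v in u),2,(0,0,255),-1)
cv2.imwrite("pics/side4.png",o)
E
```

```text
[ 0.6206 -0.2168  0.1204] [-0.03  0.33 -0.88] [-0.53  0.24  1.95  0.08  0.35  1.46]
tip [ 0.521  -0.1649  0.0454]
```

View pics/side4.png

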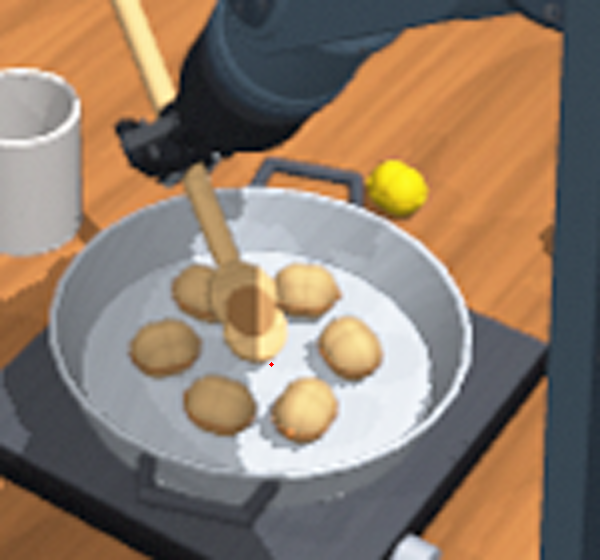

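The tip is in the pan near its centre, at about (258,358), clear of all the nuts, and the force is near zero. I'll spiral out now.

Request:
drive_tool(
  angular=[
    [0, 0, 0],
    [0, 0, 0],
    [0, 0, 0],
    [0, 0, 0],
    [0, 0, 0],
    [0, 0, 0],
    [0, 0, 0],
    [0, 0, 0],
    [0, 0, 0],
    [0, 0, 0],
  ],
  dp=[
    [-2, -1, 0],
    [-4, -2, 0],
    [-6, -5, 0],
    [-7, -7, 0],
    [-7, -10, 0],
    [-7, -14, 0],
    [-6, -17, 0],
    [-4, -21, 0],
    [-1, -24, 0],
    [3, -27, 0],
  ],
  hand=[5, 5, 5, 5, 5, 5, 5, 5, 5, 5],
)

```text
clock: 10.1
tool_pos: [0.625, -0.2446, 0.1226]
eef_rot: [0.927, -0.227, 0.289, 0.071]
wrist_force: [-0.4, 1.0, 5.7]
grip_width: 0.173
grasp_force: 69.3
```

Request:
drive_tool(
  angular=[
    [0, 0, 0],
    [0, 0, 0],
    [0, 0, 0],
    [0, 0, 0],
    [0, 0, 0],
    [0, 0, 0],
    [0, 0, 0],
    [0, 0, 0],
    [0, 0, 0],
    [0, 0, 0],
  ],
  dp=[
    [5, -2, 0],
    [10, -3, 0],
    [15, -3, 0],
    [21, -2, 0],
    [27, 0, 0],
    [33, 3, 0],
    [38, 7, 0],
    [43, 13, 0],
    [47, 19, 0],
    [50, 27, 0],
  ],
  hand=[5, 5, 5, 5, 5, 5, 5, 5, 5, 5],
)

```text
clock: 11.1
tool_pos: [0.6745, -0.2165, 0.1213]
eef_rot: [0.928, -0.227, 0.288, 0.07]
wrist_force: [-0.0, 0.4, 1.7]
grip_width: 0.174
grasp_force: 69.3
```

Request:
drive_tool(
  angular=[
    [0, 0, 0],
    [0, 0, 0],
    [0, 0, 0],
    [0, 0, 0],
    [0, 0, 0],
    [0, 0, 0],
    [0, 0, 0],
    [0, 0, 0],
    [0, 0, 0],
    [0, 0, 0],
  ],
  dp=[
    [-1, 8, 0],
    [-2, 15, 0],
    [-5, 23, 0],
    [-10, 29, 0],
    [-15, 35, 0],
    [-21, 40, 0],
    [-27, 45, 0],
    [-35, 48, 0],
    [-42, 49, 0],
    [-50, 50, 0],
  ],
  hand=[5, 5, 5, 5, 5, 5, 5, 5, 5, 5],
)

```text
clock: 12.1
tool_pos: [0.6224, -0.1664, 0.1202]
eef_rot: [0.928, -0.227, 0.287, 0.07]
wrist_force: [-0.6, 0.3, -0.4]
grip_width: 0.172
grasp_force: 68.9
```

Request:
drive_tool(
  angular=[
    [0, 0, 0],
    [0, 0, 0],
    [0, 0, 0],
    [0, 0, 0],
    [0, 0, 0],
    [0, 0, 0],
    [0, 0, 0],
    [0, 0, 0],
    [0, 0, 0],
    [0, 0, 0],
  ],
  dp=[
    [-8, -1, 0],
    [-15, -2, 0],
    [-23, -5, 0],
    [-29, -10, 0],
    [-35, -15, 0],
    [-40, -21, 0],
    [-45, -27, 0],
    [-48, -35, 0],
    [-49, -42, 0],
    [-50, -50, 0],
  ],
  hand=[5, 5, 5, 5, 5, 5, 5, 5, 5, 5],
)

```text
clock: 13.1
tool_pos: [0.5733, -0.2174, 0.1212]
eef_rot: [0.928, -0.227, 0.287, 0.071]
wrist_force: [-0.3, 1.1, -0.1]
grip_width: 0.17
grasp_force: 69.0
```

```bash
python3 - <<'E'
from workcell import sense, read_camera
from h import *
s=sense();print(s["tool_pos"].round(4),s["wrist_force"].round(2))
a=read_camera("side");np.savez("side5.npz",**a)
x0,y0,k=225,100,4
o=cv2.resize(a["color"][y0:y0+140,x0:x0+150,::-1],None,fx=k,fy=k,interpolation=cv2.INTER_CUBIC)
for t in np.linspace(0,2*np.pi,90):
    u=(proj(a,[.528+.124*np.cos(t),-.166+.124*np.sin(t),.075])-[x0,y0]+.5)*k;cv2.circle(o,tuple(int(v) for v in u),2,(0,255,0),-1)
cv2.imwrite("pics/side5.png",o)
E
```

```text
[ 0.5733 -0.2174  0.1212] [-0.28  1.1  -0.05]
```

View pics/side5.png

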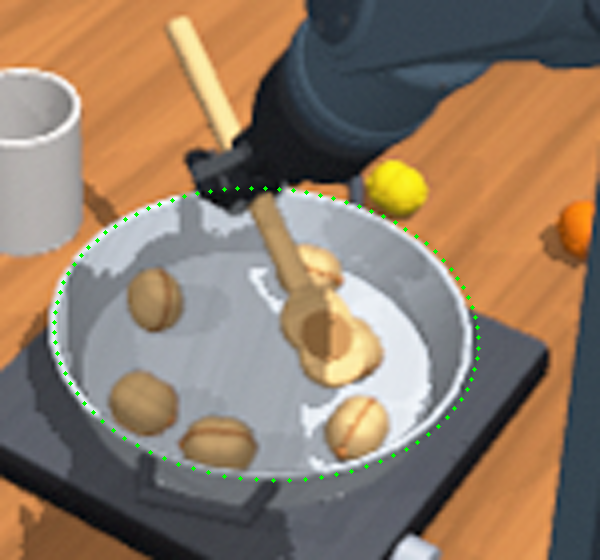

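The pan still matches its outline, so it hasn't shifted. The nuts have been pushed out and round, at about (155,298), (143,403), (219,443), (357,427), (318,265) and one by the head at (360,345).

Request:
drive_tool(
  angular=[
    [0, 0, 0],
    [0, 0, 0],
    [0, 0, 0],
    [0, 0, 0],
    [0, 0, 0],
    [0, 0, 0],
    [0, 0, 0],
    [0, 0, 0],
    [0, 0, 0],
    [0, 0, 0],
  ],
  dp=[
    [1, -8, 0],
    [2, -15, 0],
    [5, -23, 0],
    [10, -29, 0],
    [15, -35, 0],
    [21, -40, 0],
    [27, -45, 0],
    [35, -48, 0],
    [42, -49, 0],
    [50, -50, 0],
  ],
  hand=[5, 5, 5, 5, 5, 5, 5, 5, 5, 5],
)

```text
clock: 14.15
tool_pos: [0.6247, -0.2671, 0.1214]
eef_rot: [0.928, -0.227, 0.288, 0.071]
wrist_force: [-0.2, 0.7, 3.7]
grip_width: 0.169
grasp_force: 70.6
```

Request:
drive_tool(
  angular=[
    [0, 0, 0],
    [0, 0, 0],
    [0, 0, 0],
    [0, 0, 0],
    [0, 0, 0],
    [0, 0, 0],
    [0, 0, 0],
    [0, 0, 0],
    [0, 0, 0],
    [0, 0, 0],
  ],
  dp=[
    [8, 1, 0],
    [15, 2, 0],
    [23, 5, 0],
    [29, 10, 0],
    [35, 15, 0],
    [40, 21, 0],
    [45, 27, 0],
    [48, 35, 0],
    [49, 42, 0],
    [50, 50, 0],
  ],
  hand=[5, 5, 5, 5, 5, 5, 5, 5, 5, 5],
)

```text
clock: 15.15
tool_pos: [0.6736, -0.2161, 0.1202]
eef_rot: [0.928, -0.227, 0.287, 0.07]
wrist_force: [-0.4, 0.2, -0.2]
grip_width: 0.171
grasp_force: 69.7
```

Request:
drive_tool(
  angular=[
    [0, 0, 0],
    [0, 0, 0],
    [0, 0, 0],
    [0, 0, 0],
    [0, 0, 0],
    [0, 0, 0],
    [0, 0, 0],
    [0, 0, 0],
    [0, 0, 0],
    [0, 0, 0],
  ],
  dp=[
    [-1, 8, 0],
    [-2, 15, 0],
    [-5, 23, 0],
    [-10, 29, 0],
    [-15, 35, 0],
    [-21, 40, 0],
    [-27, 45, 0],
    [-35, 48, 0],
    [-42, 49, 0],
    [-50, 50, 0],
  ],
  hand=[5, 5, 5, 5, 5, 5, 5, 5, 5, 5],
)

```text
clock: 16.15
tool_pos: [0.6233, -0.167, 0.1214]
eef_rot: [0.928, -0.227, 0.288, 0.071]
wrist_force: [0.1, 0.3, -0.1]
grip_width: 0.174
grasp_force: 69.7
```

Request:
drive_tool(
  angular=[
    [0, 0, 0],
    [0, 0, 0],
    [0, 0, 0],
    [0, 0, 0],
    [0, 0, 0],
    [0, 0, 0],
    [0, 0, 0],
    [0, 0, 0],
    [0, 0, 0],
    [0, 0, 0],
  ],
  dp=[
    [-8, -1, 0],
    [-15, -2, 0],
    [-23, -5, 0],
    [-29, -10, 0],
    [-35, -15, 0],
    [-40, -21, 0],
    [-45, -27, 0],
    [-48, -35, 0],
    [-49, -42, 0],
    [-50, -50, 0],
  ],
  hand=[5, 5, 5, 5, 5, 5, 5, 5, 5, 5],
)

```text
clock: 17.15
tool_pos: [0.5735, -0.2175, 0.1214]
eef_rot: [0.928, -0.227, 0.288, 0.071]
wrist_force: [-0.9, -0.1, -0.6]
grip_width: 0.171
grasp_force: 69.7
```

Forces are low, so I'll do two more full turns.

Request:
drive_tool(
  angular=[
    [0, 0, 0],
    [0, 0, 0],
    [0, 0, 0],
    [0, 0, 0],
    [0, 0, 0],
    [0, 0, 0],
    [0, 0, 0],
    [0, 0, 0],
    [0, 0, 0],
    [0, 0, 0],
  ],
  dp=[
    [1, -8, 0],
    [2, -15, 0],
    [5, -23, 0],
    [10, -29, 0],
    [15, -35, 0],
    [21, -40, 0],
    [27, -45, 0],
    [35, -48, 0],
    [42, -49, 0],
    [50, -50, 0],
  ],
  hand=[5, 5, 5, 5, 5, 5, 5, 5, 5, 5],
)

```text
clock: 18.15
tool_pos: [0.6245, -0.2669, 0.1211]
eef_rot: [0.928, -0.227, 0.287, 0.07]
wrist_force: [0.1, -0.2, -0.8]
grip_width: 0.172
grasp_force: 69.7
```

Request:
drive_tool(
  angular=[
    [0, 0, 0],
    [0, 0, 0],
    [0, 0, 0],
    [0, 0, 0],
    [0, 0, 0],
    [0, 0, 0],
    [0, 0, 0],
    [0, 0, 0],
    [0, 0, 0],
    [0, 0, 0],
  ],
  dp=[
    [8, 1, 0],
    [15, 2, 0],
    [23, 5, 0],
    [29, 10, 0],
    [35, 15, 0],
    [40, 21, 0],
    [45, 27, 0],
    [48, 35, 0],
    [49, 42, 0],
    [50, 50, 0],
  ],
  hand=[5, 5, 5, 5, 5, 5, 5, 5, 5, 5],
)

```text
clock: 19.15
tool_pos: [0.6741, -0.2163, 0.1212]
eef_rot: [0.928, -0.227, 0.287, 0.071]
wrist_force: [0.6, -0.5, 0.0]
grip_width: 0.175
grasp_force: 69.7
```

Request:
drive_tool(
  angular=[
    [0, 0, 0],
    [0, 0, 0],
    [0, 0, 0],
    [0, 0, 0],
    [0, 0, 0],
    [0, 0, 0],
    [0, 0, 0],
    [0, 0, 0],
    [0, 0, 0],
    [0, 0, 0],
  ],
  dp=[
    [-1, 8, 0],
    [-2, 15, 0],
    [-5, 23, 0],
    [-10, 29, 0],
    [-15, 35, 0],
    [-21, 40, 0],
    [-27, 45, 0],
    [-35, 48, 0],
    [-42, 49, 0],
    [-50, 50, 0],
  ],
  hand=[5, 5, 5, 5, 5, 5, 5, 5, 5, 5],
)

```text
clock: 20.15
tool_pos: [0.6233, -0.167, 0.1214]
eef_rot: [0.928, -0.227, 0.288, 0.071]
wrist_force: [-0.1, -0.0, -1.3]
grip_width: 0.174
grasp_force: 69.7
```

Request:
drive_tool(
  angular=[
    [0, 0, 0],
    [0, 0, 0],
    [0, 0, 0],
    [0, 0, 0],
    [0, 0, 0],
    [0, 0, 0],
    [0, 0, 0],
    [0, 0, 0],
    [0, 0, 0],
    [0, 0, 0],
  ],
  dp=[
    [-8, -1, 0],
    [-15, -2, 0],
    [-23, -5, 0],
    [-29, -10, 0],
    [-35, -15, 0],
    [-40, -21, 0],
    [-45, -27, 0],
    [-48, -35, 0],
    [-49, -42, 0],
    [-50, -50, 0],
  ],
  hand=[5, 5, 5, 5, 5, 5, 5, 5, 5, 5],
)

```text
clock: 21.15
tool_pos: [0.5735, -0.2175, 0.1214]
eef_rot: [0.928, -0.227, 0.288, 0.071]
wrist_force: [-0.3, 0.2, -0.3]
grip_width: 0.173
grasp_force: 69.7
```

Request:
drive_tool(
  angular=[
    [0, 0, 0],
    [0, 0, 0],
    [0, 0, 0],
    [0, 0, 0],
    [0, 0, 0],
    [0, 0, 0],
    [0, 0, 0],
    [0, 0, 0],
    [0, 0, 0],
    [0, 0, 0],
  ],
  dp=[
    [1, -8, 0],
    [2, -15, 0],
    [5, -23, 0],
    [10, -29, 0],
    [15, -35, 0],
    [21, -40, 0],
    [27, -45, 0],
    [35, -48, 0],
    [42, -49, 0],
    [50, -50, 0],
  ],
  hand=[5, 5, 5, 5, 5, 5, 5, 5, 5, 5],
)

```text
clock: 22.15
tool_pos: [0.6245, -0.2669, 0.1211]
eef_rot: [0.928, -0.227, 0.287, 0.07]
wrist_force: [0.3, 0.4, -0.4]
grip_width: 0.172
grasp_force: 69.7
```

Request:
drive_tool(
  angular=[
    [0, 0, 0],
    [0, 0, 0],
    [0, 0, 0],
    [0, 0, 0],
    [0, 0, 0],
    [0, 0, 0],
    [0, 0, 0],
    [0, 0, 0],
    [0, 0, 0],
    [0, 0, 0],
  ],
  dp=[
    [8, 1, 0],
    [15, 2, 0],
    [23, 5, 0],
    [29, 10, 0],
    [35, 15, 0],
    [40, 21, 0],
    [45, 27, 0],
    [48, 35, 0],
    [49, 42, 0],
    [50, 50, 0],
  ],
  hand=[5, 5, 5, 5, 5, 5, 5, 5, 5, 5],
)

```text
clock: 23.15
tool_pos: [0.6741, -0.2163, 0.1211]
eef_rot: [0.928, -0.227, 0.287, 0.07]
wrist_force: [0.4, 0.4, 0.2]
grip_width: 0.175
grasp_force: 69.7
```

Request:
drive_tool(
  angular=[
    [0, 0, 0],
    [0, 0, 0],
    [0, 0, 0],
    [0, 0, 0],
    [0, 0, 0],
    [0, 0, 0],
    [0, 0, 0],
    [0, 0, 0],
    [0, 0, 0],
    [0, 0, 0],
  ],
  dp=[
    [-1, 8, 0],
    [-2, 15, 0],
    [-5, 23, 0],
    [-10, 29, 0],
    [-15, 35, 0],
    [-21, 40, 0],
    [-27, 45, 0],
    [-35, 48, 0],
    [-42, 49, 0],
    [-50, 50, 0],
  ],
  hand=[5, 5, 5, 5, 5, 5, 5, 5, 5, 5],
)

```text
clock: 24.15
tool_pos: [0.6233, -0.167, 0.1214]
eef_rot: [0.928, -0.227, 0.288, 0.071]
wrist_force: [-0.6, 0.3, 0.4]
grip_width: 0.169
grasp_force: 69.7
```

Request:
drive_tool(
  angular=[
    [0, 0, 0],
    [0, 0, 0],
    [0, 0, 0],
    [0, 0, 0],
    [0, 0, 0],
    [0, 0, 0],
    [0, 0, 0],
    [0, 0, 0],
    [0, 0, 0],
    [0, 0, 0],
  ],
  dp=[
    [-8, -1, 0],
    [-15, -2, 0],
    [-23, -5, 0],
    [-29, -10, 0],
    [-35, -15, 0],
    [-40, -21, 0],
    [-45, -27, 0],
    [-48, -35, 0],
    [-49, -42, 0],
    [-50, -50, 0],
  ],
  hand=[5, 5, 5, 5, 5, 5, 5, 5, 5, 5],
)

```text
clock: 25.15
tool_pos: [0.5735, -0.2175, 0.1214]
eef_rot: [0.928, -0.227, 0.288, 0.071]
wrist_force: [-0.0, 0.0, 0.1]
grip_width: 0.172
grasp_force: 69.7
```

```bash
python3 - <<'E'
from workcell import sense, read_camera
from h import *
s=sense();print(s["tool_pos"].round(4),s["wrist_force"].round(2))
a=read_camera("side");np.savez("side6.npz",**a)
x0,y0,k=225,100,4
o=cv2.resize(a["color"][y0:y0+140,x0:x0+150,::-1],None,fx=k,fy=k,interpolation=cv2.INTER_CUBIC)
for t in np.linspace(0,2*np.pi,90):
    u=(proj(a,[.528+.124*np.cos(t),-.166+.124*np.sin(t),.075])-[x0,y0]+.5)*k;cv2.circle(o,tuple(int(v) for v in u),2,(0,255,0),-1)
cv2.imwrite("pics/side6.png",o)
E
```

```text
[ 0.5735 -0.2175  0.1214] [-0.01  0.03  0.09]
```

View pics/side6.png

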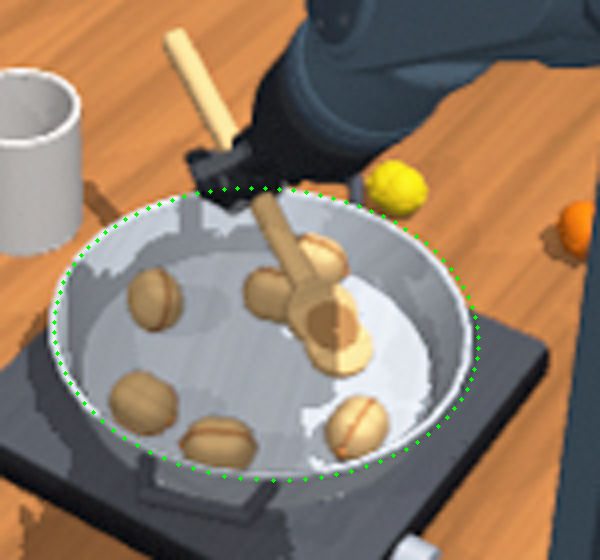

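All six nuts are in the pan, at about (155,298), (143,403), (219,443), (357,427), (320,258) and (270,293), and the rim still matches. I'll compute how far each has moved.

```bash
python3 - <<'E'
from h import *
c=load("side3.npz");x0,y0,k=225,100,4
f=lambda L:np.array([plane(c,x0+(u+.5)/k-.5,y0+(v+.5)/k-.5,.052)[:2] for u,v in L])
A=f([(205,293),(305,290),(350,347),(305,408),(218,405),(165,347)]);B=f([(155,298),(320,258),(270,293),(357,427),(219,443),(143,403)])
C=np.array([.528,-.166])
print("r before",np.linalg.norm(A-C,axis=1).round(3),"after",np.linalg.norm(B-C,axis=1).round(3))
print((np.linalg.norm(A[:,None]-B[None],axis=2)*1000).round())
E
```

```text
r before [0.06  0.06  0.052 0.053 0.054 0.058] after [0.078 0.092 0.051 0.081 0.081 0.084]
[[ 31.  80.  40. 141. 126. 102.]
 [ 93.  32.  22. 118. 141. 140.]
 [124.  81.  66.  66. 112. 132.]
 [127. 132.  99.  32.  58.  94.]
 [ 98. 145. 102.  81.  30.  43.]
 [ 43. 127.  81. 127.  83.  48.]]
```

Even the worst possible pairing gives over 20 mm, so all of them moved. I'll lift out, level the spoon and go back over the rest.

Request:
drive_tool(
  angular=[
    [0, 0, 0],
    [0, 0, 0],
    [0, 0, 0],
    [0, 0, 0],
    [0, 0, 0],
    [0, 0, 0],
    [0, 0, 0],
    [0, 0, 0],
    [0, 0, 0],
    [0, 0, 0],
  ],
  dp=[
    [0, 0, 4],
    [0, 0, 12],
    [0, 0, 25],
    [0, 0, 40],
    [0, 0, 58],
    [0, 0, 76],
    [0, 0, 95],
    [0, 0, 115],
    [0, 0, 130],
    [0, 0, 140],
  ],
  hand=[5, 5, 5, 5, 5, 5, 5, 5, 5, 5],
)

```text
clock: 26.2
tool_pos: [0.5744, -0.2168, 0.2637]
eef_rot: [0.927, -0.227, 0.289, 0.071]
wrist_force: [0.4, -0.6, -0.2]
grip_width: 0.173
grasp_force: 69.7
```

Request:
drive_tool(
  angular=[
    [0.02, 0.04, 0],
    [0.05, 0.095, 0],
    [0.08, 0.153, 0],
    [0.11, 0.21, 0],
    [0.14, 0.268, 0],
    [0.17, 0.326, 0],
    [0.2, 0.384, 0],
    [0.23, 0.441, 0],
    [0.26, 0.499, 0],
    [0.278, 0.533, 0],
  ],
  dp=[
    [0, 0, 0],
    [0, 0, 0],
    [0, 0, 0],
    [0, 0, 0],
    [0, 0, 0],
    [0, 0, 0],
    [0, 0, 0],
    [0, 0, 0],
    [0, 0, 0],
    [0, 0, 0],
  ],
  hand=[5, 5, 5, 5, 5, 5, 5, 5, 5, 5],
)

```text
clock: 27.2
tool_pos: [0.5741, -0.217, 0.2613]
eef_rot: [0.971, -0.238, -0.001, -0.0]
wrist_force: [0.1, 0.9, -0.5]
grip_width: 0.171
grasp_force: 69.6
```

Request:
drive_tool(
  angular=[
    [0, 0, 0.04],
    [0, 0, 0.1],
    [0, 0, 0.16],
    [0, 0, 0.22],
    [0, 0, 0.28],
    [0, 0, 0.34],
    [0, 0, 0.4],
    [0, 0, 0.46],
    [0, 0, 0.53],
    [0, 0, 0.59],
  ],
  dp=[
    [-6, 22, 0],
    [-15, 55, 0],
    [-26, 93, 0],
    [-38, 135, 0],
    [-50, 177, 0],
    [-62, 219, 0],
    [-74, 262, 0],
    [-86, 304, 0],
    [-97, 343, 0],
    [-105, 373, 0],
  ],
  hand=[5, 5, 5, 5, 5, 5, 5, 5, 5, 5],
)

```text
clock: 28.2
tool_pos: [0.4677, 0.1582, 0.2615]
eef_rot: [0.998, 0.057, 0.0, -0.0]
wrist_force: [0.7, -0.1, -1.1]
grip_width: 0.172
grasp_force: 69.7
```

Request:
drive_tool(
  angular=[
    [0, 0, 0],
    [0, 0, 0],
    [0, 0, 0],
    [0, 0, 0],
    [0, 0, 0],
    [0, 0, 0],
    [0, 0, 0],
    [0, 0, 0],
    [0, 0, 0],
    [0, 0, 0],
  ],
  dp=[
    [0, 0, -5],
    [0, 0, -20],
    [0, 0, -40],
    [0, 0, -65],
    [0, 0, -90],
    [0, 0, -115],
    [0, 0, -135],
    [0, 0, -145],
    [0, 0, -150],
    [0, 0, -150],
  ],
  hand=[5, 5, 5, 5, 5, 5, 5, 5, 5, 5],
)

```text
clock: 29.2
tool_pos: [0.4689, 0.1557, 0.1112]
eef_rot: [0.999, 0.055, -0.0, 0.0]
wrist_force: [0.2, 0.0, -0.9]
grip_width: 0.17
grasp_force: 69.7
```

```bash
python3 - <<'E'
from workcell import sense, read_camera
from h import *
from scipy.spatial.transform import Rotation as R
s=sense();M=R.from_quat(s["eef_rot"]).as_matrix();p=s["tool_pos"];print(p.round(4),M.round(3))
a=read_camera("side");np.savez("side7.npz",**a)
x0,y0,k=155,220,4
o=cv2.resize(a["color"][y0:y0+140,x0:x0+170,::-1],None,fx=k,fy=k,interpolation=cv2.INTER_CUBIC)
for d in(-.135,.115):
    u=(proj(a,p+d*M[:,0]-.0015*M[:,2])-[x0,y0]+.5)*k;cv2.circle(o,tuple(int(v) for v in u),3,(0,0,255),-1)
cv2.imwrite("pics/side7.png",o)
E
```

```text
[0.4689 0.1557 0.1112] [[ 0.994  0.109 -0.   ]
 [ 0.109 -0.994 -0.   ]
 [-0.     0.    -1.   ]]
```

View pics/side7.png

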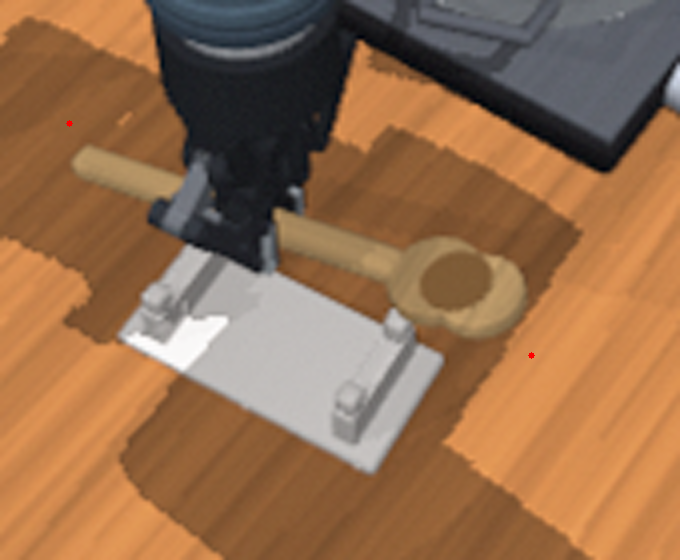

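The spoon has pitched in the grip. Its end is at (78,158) rather than (70,124), and its tip at (515,318) rather than (532,356). I need to know how much, and whether it was already that way during the stir.

```bash
python3 - <<'E'
from h import *
from scipy.spatial.transform import Rotation as R
from scipy.optimize import least_squares
def M(th,psi): return R.from_euler("ZY",[psi,-th]).as_matrix()   # columns x,y,z of spoon
def fit(f,p,th,psi,box,pts):
    a=load(f);x0,y0=box
    obs=[(d,np.array([x0+(u+.5)/4-.5,y0+(v+.5)/4-.5])) for d,u,v in pts]
    def res(q):
        m=M(th+q[0],psi);return np.concatenate([proj(a,np.array(p)+(d+q[1])*m[:,0])-o for d,o in obs])
    r=least_squares(res,[0,0]);m=M(th+r.x[0],psi)
    print(f,"dpitch",r.x[0].round(3),"slide mm",(r.x[1]*1e3).round(1),"res px",r.fun.round(1),"tip",(np.array(p)+(-.135+r.x[1])*m[:,0]).round(3))
fit("side7.npz",(.4689,.1557,.1127),0,.109,(155,220),[(-.135,517,320),(.115,80,158)])
fit("side4.npz",(.6206,-.2168,.1204),.6,-.48,(225,100),[(-.135,258,358)])
fit("side5.npz",(.5735,-.2175,.1214),.6,-.48,(225,100),[(-.135,340,380),(.115,180,22)])
fit("side6.npz",(.5735,-.2175,.1214),.6,-.48,(225,100),[(-.135,345,374),(.115,176,35)])
E
```

```text
side7.npz dpitch -0.216 slide mm 2.4 res px [ 1.4 -1.4 -0.9 -0.9] tip [0.34  0.142 0.141]
side4.npz dpitch 0.11 slide mm 6.8 res px [-0.  0.] tip [ 0.534 -0.172  0.037]
side5.npz dpitch -0.121 slide mm 3.3 res px [ 1.3  0.8 -1.4 -0.9] tip [ 0.47  -0.164  0.061]
side6.npz dpitch -0.224 slide mm 2.3 res px [ 2.   0.5 -1.3 -1.1] tip [ 0.464 -0.16   0.073]
```

At 0.22 rad nose-up, the tip rode about 8 mm too high for the later passes. I'll set the spoon down level in its rest and regrip it harder. I'll tilt the tool back 0.2 rad so the spoon stands steeper, then stir again.

Request:
drive_tool(
  angular=[
    [0.006, -0.055, 0],
    [0.012, -0.11, 0],
    [0.018, -0.165, 0],
    [0.0235, -0.215, 0],
    [0.0235, -0.215, 0],
    [0.0235, -0.215, 0],
    [0.0235, -0.215, 0],
    [0.0235, -0.215, 0],
    [0.0235, -0.215, 0],
    [0.0235, -0.215, 0],
  ],
  dp=[
    [0, 0, -3],
    [0, 0, -8],
    [-1, 0, -16],
    [-2, 0, -26],
    [-2, 0, -38],
    [-2, 0, -50],
    [-2, 0, -60],
    [-2, 0, -67],
    [-2, 0, -71],
    [-2, 0, -73],
  ],
  hand=[5, 5, 5, 5, 5, 5, 5, 5, 5, 5],
)

```text
clock: 30.25
tool_pos: [0.467, 0.156, 0.0378]
eef_rot: [0.993, 0.055, 0.107, -0.006]
wrist_force: [-2.5, 0.5, 3.6]
grip_width: 0.172
grasp_force: 70.3
```

Request:
drive_tool(
  angular=[
    [0, 0, 0],
    [0, 0, 0],
    [0, 0, 0],
    [0, 0, 0],
    [-0.011, 0.1, 0],
    [-0.022, 0.2, 0],
    [-0.033, 0.3, 0],
    [-0.045, 0.4135, 0],
    [-0.045, 0.4135, 0],
    [-0.045, 0.4135, 0],
  ],
  dp=[
    [0, 0, 0],
    [0, 0, 0],
    [0, 0, 0],
    [0, 0, 0],
    [0, 0, 0],
    [0, 0, 0],
    [0, 0, -1],
    [0, 0, -1],
    [0, 0, -1],
    [0, 0, -1],
  ],
  hand=[20, 30, 40, 40, 40, 40, 40, 40, 40, 40],
)

```text
clock: 31.25
tool_pos: [0.4669, 0.156, 0.0368]
eef_rot: [0.994, 0.055, -0.099, 0.005]
wrist_force: [-1.0, 0.3, -0.5]
grip_width: 0.464
grasp_force: 0.0
```

Request:
drive_tool(
  angular=[
    [0, 0, 0],
    [0, 0, 0],
    [0, 0, 0],
    [0, 0, 0],
    [0, 0, 0],
    [0, 0, 0],
    [0, 0, 0],
    [0, 0, 0],
  ],
  dp=[
    [0, 0, 0],
    [0, 0, 0],
    [0, 0, 0],
    [0, 0, 0],
    [0, 0, 0],
    [0, 0, 0],
    [0, 0, 0],
    [0, 0, 0],
  ],
  hand=[25, 12, 5, 5, 5, 5, 5, 5],
  grip_force=120,
)

```text
clock: 32.05
tool_pos: [0.4664, 0.1561, 0.0376]
eef_rot: [0.993, 0.055, -0.1, 0.005]
wrist_force: [-3.8, -0.3, 6.8]
grip_width: 0.16
grasp_force: 117.7
```

```bash
python3 - <<'E'
from workcell import sense, read_camera
from h import *
from scipy.spatial.transform import Rotation as R
s=sense();M=R.from_quat(s["eef_rot"]).as_matrix();p=s["tool_pos"];print(p.round(4),M.round(3),s["wrist_force"])
a=read_camera("side");np.savez("side8.npz",**a)
x0,y0,k=155,220,4
o=cv2.resize(a["color"][y0:y0+140,x0:x0+170,::-1],None,fx=k,fy=k,interpolation=cv2.INTER_CUBIC)
for d in(-.135,.115):
    u=(proj(a,np.array([.4690+d*.994,.156+d*.109,.038]))-[x0,y0]+.5)*k;cv2.circle(o,tuple(int(v) for v in u),3,(0,0,255),-1)
cv2.imwrite("pics/side8.png",o)
E
```

```text
[0.4664 0.1561 0.0376] [[ 0.974  0.11  -0.198]
 [ 0.108 -0.994 -0.021]
 [-0.199 -0.001 -0.98 ]] [-3.81132428 -0.29906938  6.76516223]
```

View pics/side8.png

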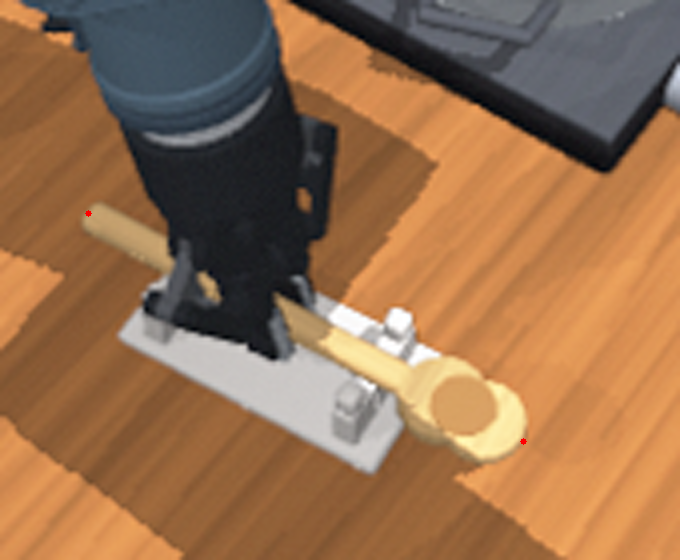

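The spoon lies level in both notches and is regripped at 120 N; head tip at about (520,440), end at about (88,215). I've now viewed 11 pictures, one over the limit, so I'll use numeric checks from here.

Request:
drive_tool(
  angular=[
    [0, 0, 0],
    [0, 0, 0],
    [0, 0, 0],
    [0, 0, 0],
    [0, 0, 0],
    [0, 0, 0],
    [0, 0, 0],
    [0, 0, 0],
    [0, 0, 0],
  ],
  dp=[
    [0, 0, 5],
    [0, 0, 18],
    [0, 0, 45],
    [0, 0, 80],
    [0, 0, 115],
    [0, 0, 150],
    [0, 0, 185],
    [0, 0, 210],
    [0, 0, 223],
  ],
  hand=[5, 5, 5, 5, 5, 5, 5, 5, 5],
)

```text
clock: 33.0
tool_pos: [0.468, 0.1561, 0.2638]
eef_rot: [0.994, 0.055, -0.097, 0.005]
wrist_force: [0.6, 0.7, -1.2]
grip_width: 0.162
grasp_force: 117.1
```

Request:
drive_tool(
  angular=[
    [0, 0, -0.04],
    [0, 0, -0.1],
    [0, 0, -0.16],
    [0, 0, -0.22],
    [0, 0, -0.28],
    [0, 0, -0.34],
    [0, 0, -0.4],
    [0, 0, -0.46],
    [0, 0, -0.52],
    [0, 0, -0.59],
  ],
  dp=[
    [9, -24, 0],
    [23, -61, 0],
    [38, -100, 0],
    [53, -140, 0],
    [69, -181, 0],
    [84, -220, 0],
    [100, -262, 0],
    [114, -299, 0],
    [127, -334, 0],
    [138, -362, 0],
  ],
  hand=[5, 5, 5, 5, 5, 5, 5, 5, 5, 5],
)

```text
clock: 34.0
tool_pos: [0.6049, -0.2082, 0.2594]
eef_rot: [0.966, -0.238, -0.097, -0.024]
wrist_force: [0.3, 0.8, -0.6]
grip_width: 0.161
grasp_force: 117.1
```

Request:
drive_tool(
  angular=[
    [-0.039, -0.075, 0],
    [-0.078, -0.15, 0],
    [-0.118, -0.226, 0],
    [-0.157, -0.302, 0],
    [-0.196, -0.377, 0],
    [-0.236, -0.452, 0],
    [-0.275, -0.528, 0],
    [-0.314, -0.603, 0],
    [-0.354, -0.679, 0],
    [-0.393, -0.754, 0],
  ],
  dp=[
    [0, 0, 0],
    [0, 0, 0],
    [0, 0, -3],
    [0, 0, -8],
    [0, 0, -15],
    [0, 0, -24],
    [0, 0, -33],
    [0, 0, -42],
    [0, 0, -51],
    [0, 0, -60],
  ],
  hand=[5, 5, 5, 5, 5, 5, 5, 5, 5, 5],
)

```text
clock: 35.0
tool_pos: [0.6043, -0.2057, 0.1998]
eef_rot: [0.92, -0.225, 0.312, 0.076]
wrist_force: [0.2, 0.6, -0.9]
grip_width: 0.166
grasp_force: 117.1
```

```bash
cat > chk.py <<'E'
from workcell import sense, read_camera
from h import *
from scipy.spatial.transform import Rotation as R
from scipy.optimize import least_squares
import sys
off=float(sys.argv[1]);s=sense();M=R.from_quat(s["eef_rot"]).as_matrix();p=s["tool_pos"]
print("tcp",p.round(4),"j",s["joint_positions"].round(2),"F",s["wrist_force"].round(1))
X=lambda q:np.cos(off+q)*M[:,0]-np.sin(off+q)*M[:,2]   # spoon x: tool x turned 'off' upward in the grip
a=read_camera("side");b=p-.0015*M[:,2]
e=proj(a,b+.117*X(0)*-0+ .115*X(0))
hsv=cv2.cvtColor(a["color"],cv2.COLOR_RGB2HSV)
m=((hsv[...,0]>=16)&(hsv[...,0]<28)&(hsv[...,1]>60)&(hsv[...,2]>100)).astype(np.uint8)
box=np.zeros_like(m);x,y=e.astype(int);box[max(0,y-22):y+23,max(0,x-22):x+23]=1
n,l,st,ce=cv2.connectedComponentsWithStats(m&box);i=1+np.argmax(st[1:,4]);P=np.argwhere(l==i)[:,::-1].astype(float)
d=e-proj(a,b+.08*X(0));d/=np.linalg.norm(d);t=P@d
end=P[t>t.max()-3].mean(0)+1.5*d
mid=P.mean(0)
def res(q):
    E=proj(a,b+(.115+q[1])*X(q[0]));D=proj(a,b+.08*X(q[0]));n=(E-D)/np.linalg.norm(E-D);N=np.array([-n[1],n[0]])
    return np.r_[E-end,(mid-E)@N]
r=least_squares(res,[0,0]);print("area",len(P),"pred end",e.round(1),"seen",end.round(1),"dpitch",r.x[0].round(3),"slide mm",(r.x[1]*1e3).round(1),"res",r.fun.round(1))
print("tip nominal",(b-.133*X(0)).round(4),"from fit",(b+(-.135+r.x[1])*X(r.x[0])).round(4))
E
python3 chk.py 0.2
```

```text
tcp [ 0.6043 -0.2057  0.1998] j [-0.53  0.05  1.99  0.07  0.44  1.47] F [ 0.2  0.6 -0.9]
area 163 pred end [261.   66.6] seen [260.4  66. ] dpitch -0.02 slide mm 1.9 res [-0.  0. -0.]
tip nominal [ 0.5259 -0.1649  0.1007] from fit [ 0.5241 -0.164   0.1024]
```

Request:
drive_tool(
  angular=[
    [0, 0, 0],
    [0, 0, 0],
    [0, 0, 0],
    [0, 0, 0],
    [0, 0, 0],
    [0, 0, 0],
    [0, 0, 0],
    [0, 0, 0],
    [0, 0, 0],
    [0, 0, 0],
  ],
  dp=[
    [1, 0, -8],
    [2, -1, -20],
    [3, -1, -33],
    [3, -1, -45],
    [3, -1, -52],
    [1, -1, -55],
    [-8, -1, -55],
    [-18, -1, -55],
    [-28, -1, -55],
    [-37, -1, -55],
  ],
  hand=[5, 5, 5, 5, 5, 5, 5, 5, 5, 5],
)

```text
clock: 36.05
tool_pos: [0.5673, -0.207, 0.1459]
eef_rot: [0.92, -0.225, 0.311, 0.076]
wrist_force: [1.0, -0.7, -1.4]
grip_width: 0.16
grasp_force: 117.2
```

Request:
drive_tool(
  angular=[
    [0, 0, 0],
    [0, 0, 0],
    [0, 0, 0],
    [0, 0, 0],
    [0, 0, 0],
    [0, 0, 0],
    [0, 0, 0],
    [0, 0, 0],
    [0, 0, 0],
    [0, 0, 0],
  ],
  dp=[
    [0, -6, 0],
    [2, -12, 0],
    [4, -18, 0],
    [8, -24, 0],
    [12, -28, 0],
    [16, -32, 0],
    [22, -36, 0],
    [28, -38, 0],
    [34, -40, 0],
    [40, -40, 0],
  ],
  hand=[5, 5, 5, 5, 5, 5, 5, 5, 5, 5],
)

```text
clock: 37.05
tool_pos: [0.6087, -0.2474, 0.1459]
eef_rot: [0.92, -0.225, 0.311, 0.076]
wrist_force: [-5.0, 0.4, 7.0]
grip_width: 0.161
grasp_force: 118.3
```

Request:
drive_tool(
  angular=[
    [0, 0, 0],
    [0, 0, 0],
    [0, 0, 0],
    [0, 0, 0],
    [0, 0, 0],
    [0, 0, 0],
    [0, 0, 0],
    [0, 0, 0],
    [0, 0, 0],
    [0, 0, 0],
  ],
  dp=[
    [6, 0, 0],
    [12, 2, 0],
    [18, 4, 0],
    [24, 8, 0],
    [28, 12, 0],
    [32, 16, 0],
    [36, 22, 0],
    [38, 28, 0],
    [40, 34, 0],
    [40, 40, 0],
  ],
  hand=[5, 5, 5, 5, 5, 5, 5, 5, 5, 5],
)

```text
clock: 38.05
tool_pos: [0.6481, -0.2064, 0.1449]
eef_rot: [0.92, -0.225, 0.31, 0.076]
wrist_force: [-0.4, -0.8, -1.2]
grip_width: 0.159
grasp_force: 117.6
```

```bash
python3 chk.py 0.2
```

```text
tcp [ 0.6481 -0.2064  0.1449] j [-0.48  0.24  1.91  0.01  0.34  1.56] F [-0.4 -0.8 -1.2]
area 146 pred end [246.   81.9] seen [244.8  82.4] dpitch -0.075 slide mm 1.2 res [-0.1  0.  -0.1]
tip nominal [ 0.5695 -0.1655  0.0461] from fit [ 0.5625 -0.1619  0.0524]
```

Request:
drive_tool(
  angular=[
    [0, 0, 0],
    [0, 0, 0],
    [0, 0, 0],
    [0, 0, 0],
    [0, 0, 0],
    [0, 0, 0],
    [0, 0, 0],
    [0, 0, 0],
    [0, 0, 0],
    [0, 0, 0],
  ],
  dp=[
    [0, 6, -1],
    [-2, 12, -2],
    [-4, 18, -3],
    [-8, 24, -3],
    [-12, 28, -3],
    [-16, 32, -3],
    [-22, 36, -3],
    [-28, 38, -3],
    [-34, 40, -3],
    [-40, 40, -3],
  ],
  hand=[5, 5, 5, 5, 5, 5, 5, 5, 5, 5],
)

```text
clock: 39.1
tool_pos: [0.6073, -0.1668, 0.1423]
eef_rot: [0.92, -0.225, 0.31, 0.076]
wrist_force: [0.7, 0.3, -1.3]
grip_width: 0.161
grasp_force: 117.6
```

Request:
drive_tool(
  angular=[
    [0, 0, 0],
    [0, 0, 0],
    [0, 0, 0],
    [0, 0, 0],
    [0, 0, 0],
    [0, 0, 0],
    [0, 0, 0],
    [0, 0, 0],
    [0, 0, 0],
    [0, 0, 0],
  ],
  dp=[
    [-6, 0, 0],
    [-12, -2, 0],
    [-18, -4, 0],
    [-24, -8, 0],
    [-28, -12, 0],
    [-32, -16, 0],
    [-36, -22, 0],
    [-38, -28, 0],
    [-40, -34, 0],
    [-40, -40, 0],
  ],
  hand=[5, 5, 5, 5, 5, 5, 5, 5, 5, 5],
)

```text
clock: 40.1
tool_pos: [0.5674, -0.2075, 0.1423]
eef_rot: [0.92, -0.225, 0.31, 0.076]
wrist_force: [-0.4, -0.2, -1.0]
grip_width: 0.163
grasp_force: 117.6
```

Request:
drive_tool(
  angular=[
    [0, 0, 0],
    [0, 0, 0],
    [0, 0, 0],
    [0, 0, 0],
    [0, 0, 0],
    [0, 0, 0],
    [0, 0, 0],
    [0, 0, 0],
    [0, 0, 0],
    [0, 0, 0],
  ],
  dp=[
    [0, -6, 0],
    [2, -12, 0],
    [4, -18, 0],
    [8, -24, 0],
    [12, -28, 0],
    [16, -32, 0],
    [22, -36, 0],
    [28, -38, 0],
    [34, -40, 0],
    [40, -40, 0],
  ],
  hand=[5, 5, 5, 5, 5, 5, 5, 5, 5, 5],
)

```text
clock: 41.1
tool_pos: [0.6085, -0.2471, 0.1423]
eef_rot: [0.92, -0.225, 0.31, 0.076]
wrist_force: [1.1, -0.2, -0.5]
grip_width: 0.162
grasp_force: 117.6
```

Request:
drive_tool(
  angular=[
    [0, 0, 0],
    [0, 0, 0],
    [0, 0, 0],
    [0, 0, 0],
    [0, 0, 0],
    [0, 0, 0],
    [0, 0, 0],
    [0, 0, 0],
    [0, 0, 0],
    [0, 0, 0],
  ],
  dp=[
    [6, 0, 0],
    [12, 2, 0],
    [18, 4, 0],
    [24, 8, 0],
    [28, 12, 0],
    [32, 16, 0],
    [36, 22, 0],
    [38, 28, 0],
    [40, 34, 0],
    [40, 40, 0],
  ],
  hand=[5, 5, 5, 5, 5, 5, 5, 5, 5, 5],
)

```text
clock: 42.1
tool_pos: [0.6482, -0.2064, 0.1423]
eef_rot: [0.92, -0.225, 0.311, 0.076]
wrist_force: [1.1, 0.2, -0.3]
grip_width: 0.162
grasp_force: 117.7
```

```bash
python3 chk.py 0.2
```

```text
tcp [ 0.6482 -0.2064  0.1423] j [-0.48  0.24  1.91  0.01  0.33  1.56] F [ 1.1  0.2 -0.3]
area 146 pred end [246.   82.9] seen [244.8  83.4] dpitch -0.076 slide mm 1.0 res [-0.1  0.  -0.1]
tip nominal [ 0.5696 -0.1655  0.0435] from fit [ 0.5624 -0.1618  0.0498]
```

No further slip, and the tip is at about 48 mm, 17 mm under the limit. Two more turns.

Request:
drive_tool(
  angular=[
    [0, 0, 0],
    [0, 0, 0],
    [0, 0, 0],
    [0, 0, 0],
    [0, 0, 0],
    [0, 0, 0],
    [0, 0, 0],
    [0, 0, 0],
    [0, 0, 0],
    [0, 0, 0],
  ],
  dp=[
    [0, 6, 0],
    [-2, 12, 0],
    [-4, 18, 0],
    [-8, 24, 0],
    [-12, 28, 0],
    [-16, 32, 0],
    [-22, 36, 0],
    [-28, 38, 0],
    [-34, 40, 0],
    [-40, 40, 0],
  ],
  hand=[5, 5, 5, 5, 5, 5, 5, 5, 5, 5],
)

```text
clock: 43.15
tool_pos: [0.6073, -0.1668, 0.1423]
eef_rot: [0.92, -0.225, 0.31, 0.076]
wrist_force: [-0.1, 0.2, -0.3]
grip_width: 0.164
grasp_force: 117.7
```

Request:
drive_tool(
  angular=[
    [0, 0, 0],
    [0, 0, 0],
    [0, 0, 0],
    [0, 0, 0],
    [0, 0, 0],
    [0, 0, 0],
    [0, 0, 0],
    [0, 0, 0],
    [0, 0, 0],
    [0, 0, 0],
  ],
  dp=[
    [-6, 0, 0],
    [-12, -2, 0],
    [-18, -4, 0],
    [-24, -8, 0],
    [-28, -12, 0],
    [-32, -16, 0],
    [-36, -22, 0],
    [-38, -28, 0],
    [-40, -34, 0],
    [-40, -40, 0],
  ],
  hand=[5, 5, 5, 5, 5, 5, 5, 5, 5, 5],
)

```text
clock: 44.15
tool_pos: [0.5674, -0.2075, 0.1423]
eef_rot: [0.92, -0.225, 0.31, 0.076]
wrist_force: [0.3, 0.8, -1.1]
grip_width: 0.161
grasp_force: 117.7
```

Request:
drive_tool(
  angular=[
    [0, 0, 0],
    [0, 0, 0],
    [0, 0, 0],
    [0, 0, 0],
    [0, 0, 0],
    [0, 0, 0],
    [0, 0, 0],
    [0, 0, 0],
    [0, 0, 0],
    [0, 0, 0],
  ],
  dp=[
    [0, -6, 0],
    [2, -12, 0],
    [4, -18, 0],
    [8, -24, 0],
    [12, -28, 0],
    [16, -32, 0],
    [22, -36, 0],
    [28, -38, 0],
    [34, -40, 0],
    [40, -40, 0],
  ],
  hand=[5, 5, 5, 5, 5, 5, 5, 5, 5, 5],
)

```text
clock: 45.15
tool_pos: [0.6085, -0.2471, 0.1423]
eef_rot: [0.92, -0.225, 0.31, 0.076]
wrist_force: [-0.8, -0.1, -0.4]
grip_width: 0.161
grasp_force: 117.7
```

Request:
drive_tool(
  angular=[
    [0, 0, 0],
    [0, 0, 0],
    [0, 0, 0],
    [0, 0, 0],
    [0, 0, 0],
    [0, 0, 0],
    [0, 0, 0],
    [0, 0, 0],
    [0, 0, 0],
    [0, 0, 0],
  ],
  dp=[
    [6, 0, 0],
    [12, 2, 0],
    [18, 4, 0],
    [24, 8, 0],
    [28, 12, 0],
    [32, 16, 0],
    [36, 22, 0],
    [38, 28, 0],
    [40, 34, 0],
    [40, 40, 0],
  ],
  hand=[5, 5, 5, 5, 5, 5, 5, 5, 5, 5],
)

```text
clock: 46.15
tool_pos: [0.6482, -0.2064, 0.1423]
eef_rot: [0.92, -0.225, 0.311, 0.076]
wrist_force: [0.5, 0.6, -0.3]
grip_width: 0.163
grasp_force: 117.7
```

Request:
drive_tool(
  angular=[
    [0, 0, 0],
    [0, 0, 0],
    [0, 0, 0],
    [0, 0, 0],
    [0, 0, 0],
    [0, 0, 0],
    [0, 0, 0],
    [0, 0, 0],
    [0, 0, 0],
    [0, 0, 0],
  ],
  dp=[
    [0, 6, 0],
    [-2, 12, 0],
    [-4, 18, 0],
    [-8, 24, 0],
    [-12, 28, 0],
    [-16, 32, 0],
    [-22, 36, 0],
    [-28, 38, 0],
    [-34, 40, 0],
    [-40, 40, 0],
  ],
  hand=[5, 5, 5, 5, 5, 5, 5, 5, 5, 5],
)

```text
clock: 47.15
tool_pos: [0.6073, -0.1668, 0.1423]
eef_rot: [0.92, -0.225, 0.31, 0.076]
wrist_force: [0.6, -0.3, 0.2]
grip_width: 0.165
grasp_force: 117.7
```

Request:
drive_tool(
  angular=[
    [0, 0, 0],
    [0, 0, 0],
    [0, 0, 0],
    [0, 0, 0],
    [0, 0, 0],
    [0, 0, 0],
    [0, 0, 0],
    [0, 0, 0],
    [0, 0, 0],
    [0, 0, 0],
  ],
  dp=[
    [-6, 0, 0],
    [-12, -2, 0],
    [-18, -4, 0],
    [-24, -8, 0],
    [-28, -12, 0],
    [-32, -16, 0],
    [-36, -22, 0],
    [-38, -28, 0],
    [-40, -34, 0],
    [-40, -40, 0],
  ],
  hand=[5, 5, 5, 5, 5, 5, 5, 5, 5, 5],
)

```text
clock: 48.15
tool_pos: [0.5674, -0.2075, 0.1423]
eef_rot: [0.92, -0.225, 0.31, 0.076]
wrist_force: [-0.0, -0.9, 0.3]
grip_width: 0.159
grasp_force: 117.7
```

Request:
drive_tool(
  angular=[
    [0, 0, 0],
    [0, 0, 0],
    [0, 0, 0],
    [0, 0, 0],
    [0, 0, 0],
    [0, 0, 0],
    [0, 0, 0],
    [0, 0, 0],
    [0, 0, 0],
    [0, 0, 0],
  ],
  dp=[
    [0, -6, 0],
    [2, -12, 0],
    [4, -18, 0],
    [8, -24, 0],
    [12, -28, 0],
    [16, -32, 0],
    [22, -36, 0],
    [28, -38, 0],
    [34, -40, 0],
    [40, -40, 0],
  ],
  hand=[5, 5, 5, 5, 5, 5, 5, 5, 5, 5],
)

```text
clock: 49.15
tool_pos: [0.6085, -0.2471, 0.1422]
eef_rot: [0.92, -0.225, 0.31, 0.076]
wrist_force: [-0.5, -0.3, -0.3]
grip_width: 0.161
grasp_force: 117.7
```

Request:
drive_tool(
  angular=[
    [0, 0, 0],
    [0, 0, 0],
    [0, 0, 0],
    [0, 0, 0],
    [0, 0, 0],
    [0, 0, 0],
    [0, 0, 0],
    [0, 0, 0],
    [0, 0, 0],
    [0, 0, 0],
  ],
  dp=[
    [6, 0, 0],
    [12, 2, 0],
    [18, 4, 0],
    [24, 8, 0],
    [28, 12, 0],
    [32, 16, 0],
    [36, 22, 0],
    [38, 28, 0],
    [40, 34, 0],
    [40, 40, 0],
  ],
  hand=[5, 5, 5, 5, 5, 5, 5, 5, 5, 5],
)

```text
clock: 50.15
tool_pos: [0.6482, -0.2064, 0.1423]
eef_rot: [0.92, -0.225, 0.311, 0.076]
wrist_force: [-0.2, 0.4, -0.3]
grip_width: 0.161
grasp_force: 117.7
```

```bash
python3 chk.py 0.2
```

```text
tcp [ 0.6482 -0.2064  0.1423] j [-0.48  0.24  1.91  0.01  0.33  1.56] F [-0.2  0.4 -0.3]
area 146 pred end [246.   82.9] seen [244.8  83.4] dpitch -0.076 slide mm 1.0 res [-0.1  0.  -0.1]
tip nominal [ 0.5696 -0.1655  0.0435] from fit [ 0.5625 -0.1618  0.0498]
```

Request:
drive_tool(
  angular=[
    [0, 0, 0],
    [0, 0, 0],
    [0, 0, 0],
    [0, 0, 0],
    [0, 0, 0],
    [0, 0, 0],
    [0, 0, 0],
    [0, 0, 0],
    [0, 0, 0],
  ],
  dp=[
    [0, 0, 4],
    [0, 0, 12],
    [0, 0, 25],
    [0, 0, 42],
    [0, 0, 60],
    [0, 0, 80],
    [0, 0, 98],
    [0, 0, 112],
    [0, 0, 118],
  ],
  hand=[5, 5, 5, 5, 5, 5, 5, 5, 5],
)

```text
clock: 51.1
tool_pos: [0.6487, -0.2076, 0.2636]
eef_rot: [0.92, -0.225, 0.312, 0.076]
wrist_force: [0.5, -0.3, -0.3]
grip_width: 0.16
grasp_force: 117.7
```

Request:
drive_tool(
  angular=[
    [0.03, 0.06, 0],
    [0.07, 0.134, 0],
    [0.11, 0.211, 0],
    [0.15, 0.288, 0],
    [0.19, 0.365, 0],
    [0.23, 0.442, 0],
    [0.27, 0.519, 0],
    [0.31, 0.595, 0],
    [0.345, 0.663, 0],
    [0.365, 0.701, 0],
  ],
  dp=[
    [0, 0, 0],
    [0, 0, 0],
    [0, 0, 0],
    [0, 0, 0],
    [0, 0, 0],
    [0, 0, 0],
    [0, 0, 0],
    [0, 0, 0],
    [0, 0, 0],
    [0, 0, 0],
  ],
  hand=[5, 5, 5, 5, 5, 5, 5, 5, 5, 5],
)

```text
clock: 52.1
tool_pos: [0.6481, -0.2074, 0.2595]
eef_rot: [0.969, -0.237, -0.07, -0.017]
wrist_force: [-0.8, 0.2, -0.8]
grip_width: 0.163
grasp_force: 117.6
```

Request:
drive_tool(
  angular=[
    [0, 0, 0.04],
    [0, 0, 0.1],
    [0, 0, 0.16],
    [0, 0, 0.22],
    [0, 0, 0.28],
    [0, 0, 0.34],
    [0, 0, 0.4],
    [0, 0, 0.46],
    [0, 0, 0.53],
    [0, 0, 0.59],
  ],
  dp=[
    [-11, 22, 0],
    [-28, 55, 0],
    [-46, 92, 0],
    [-65, 130, 0],
    [-85, 170, 0],
    [-105, 210, 0],
    [-126, 252, 0],
    [-147, 294, 0],
    [-166, 332, 0],
    [-181, 362, 0],
  ],
  hand=[5, 5, 5, 5, 5, 5, 5, 5, 5, 5],
)

```text
clock: 53.1
tool_pos: [0.4654, 0.1569, 0.2602]
eef_rot: [0.996, 0.057, -0.07, 0.004]
wrist_force: [0.7, 0.0, -0.7]
grip_width: 0.166
grasp_force: 117.6
```

Request:
drive_tool(
  angular=[
    [0, 0, 0],
    [0, 0, 0],
    [0, 0, 0],
    [0, 0, 0],
    [0, 0, 0],
    [0, 0, 0],
    [0, 0, 0],
    [0, 0, 0],
    [0, 0, 0],
    [0, 0, 0],
  ],
  dp=[
    [0, 0, -5],
    [0, 0, -20],
    [0, 0, -40],
    [0, 0, -65],
    [0, 0, -90],
    [0, 0, -115],
    [0, 0, -140],
    [0, 0, -155],
    [0, 0, -165],
    [0, 0, -165],
  ],
  hand=[5, 5, 5, 5, 5, 5, 5, 5, 5, 5],
)

```text
clock: 54.1
tool_pos: [0.4661, 0.1544, 0.0939]
eef_rot: [0.996, 0.054, -0.071, 0.004]
wrist_force: [-0.2, 0.0, -0.1]
grip_width: 0.16
grasp_force: 117.6
```

```bash
python3 chk.py 0.14; python3 - <<'E'
from workcell import sense
from scipy.spatial.transform import Rotation as R
print(R.from_quat(sense()["eef_rot"]).as_matrix().round(3))
E
```

```text
tcp [0.4661 0.1544 0.0939] j [ 0.08  0.29  1.83 -0.    1.17  1.54] F [-0.2  0.  -0.1]
area 217 pred end [174.5 256. ] seen [173.4 256.3] dpitch -0.027 slide mm 3.4 res [-0.   0.  -0.1]
tip nominal [0.3341 0.14   0.0957] from fit [0.3356 0.1401 0.0993]
[[ 0.984  0.109 -0.139]
 [ 0.108 -0.994 -0.015]
 [-0.14  -0.    -0.99 ]]
```

Request:
drive_tool(
  angular=[
    [0, 0, 0],
    [0, 0, 0],
    [0, 0, 0],
    [0, 0, 0],
    [0, 0, 0],
    [0, 0, 0],
    [0, 0, 0],
    [0, 0, 0],
    [0, 0, 0],
    [0, 0, 0],
  ],
  dp=[
    [0, 0, -5],
    [0, 0, -14],
    [0, 0, -24],
    [0, 0, -34],
    [0, 0, -42],
    [0, 0, -48],
    [0, 0, -52],
    [0, 0, -55],
    [0, 0, -57],
    [0, 0, -57],
  ],
  hand=[5, 5, 5, 5, 5, 5, 5, 5, 5, 5],
)

```text
clock: 55.15
tool_pos: [0.467, 0.155, 0.0383]
eef_rot: [0.996, 0.055, -0.07, 0.004]
wrist_force: [0.1, -0.2, -0.1]
grip_width: 0.159
grasp_force: 117.6
```

Request:
drive_tool(
  angular=[
    [0, 0, 0],
    [0, 0, 0],
    [0, 0, 0],
    [0, 0, 0],
    [0, 0, 0],
    [0, 0, 0],
    [0, 0, 0],
    [0, 0, 0],
  ],
  dp=[
    [0, 0, 0],
    [0, 0, 0],
    [0, 0, 0],
    [0, 0, 0],
    [0, 0, 0],
    [0, 0, 0],
    [0, 0, 0],
    [0, 0, 0],
  ],
  hand=[15, 20, 25, 30, 35, 40, 45, 45],
  grip_force=40,
)

```text
clock: 55.95
tool_pos: [0.4669, 0.155, 0.0383]
eef_rot: [0.996, 0.055, -0.07, 0.004]
wrist_force: [0.5, -0.2, 0.8]
grip_width: 0.525
grasp_force: 0.0
```

Request:
drive_tool(
  angular=[
    [0, 0, 0],
    [0, 0, 0],
    [0, 0, 0],
    [0, 0, 0],
    [0, 0, 0],
    [0, 0, 0],
    [0, 0, 0],
    [0, 0, 0],
    [0, 0, 0],
    [0, 0, 0],
  ],
  dp=[
    [0, 0, 4],
    [0, 0, 12],
    [0, 0, 25],
    [0, 0, 45],
    [0, 0, 70],
    [0, 0, 100],
    [0, 0, 130],
    [0, 0, 160],
    [0, 0, 185],
    [0, 0, 200],
  ],
  hand=[45, 45, 45, 45, 45, 45, 45, 45, 45, 45],
)

```text
clock: 56.95
tool_pos: [0.4678, 0.1552, 0.2421]
eef_rot: [0.996, 0.055, -0.067, 0.004]
wrist_force: [0.3, -0.1, -0.5]
grip_width: 0.526
grasp_force: 0.0
```

```bash
python3 - <<'E'
from workcell import sense, read_camera
from h import *
s=sense();print(s["clock"],s["tool_pos"].round(3),s["wrist_force"].round(1))
a=read_camera("side");np.savez("side9.npz",**a);old=load("side0.npz")
def sp(c):
    hsv=cv2.cvtColor(c["color"],cv2.COLOR_RGB2HSV)
    m=((hsv[...,0]>=16)&(hsv[...,0]<28)&(hsv[...,1]>60)&(hsv[...,2]>100)).astype(np.uint8)
    B=np.zeros_like(m);B[262:345,165:295]=1
    n,l,st,ce=cv2.connectedComponentsWithStats(m&B);i=1+np.argmax(st[1:,4]);return st[i],ce[i].round(1)
print("start",sp(old),"now",sp(a))
# walnuts: brown/tan blobs inside rim
hsv=cv2.cvtColor(a["color"],cv2.COLOR_RGB2HSV);m=((hsv[...,0]>8)&(hsv[...,0]<26)&(hsv[...,1]>70)).astype(np.uint8)
R=np.zeros_like(m);poly=np.array([proj(a,[.528+.12*np.cos(t),-.166+.12*np.sin(t),.075]) for t in np.linspace(0,6.28,60)]).astype(np.int32)
cv2.fillPoly(R,[poly],1);n,l,st,ce=cv2.connectedComponentsWithStats(m&R)
for i in range(1,n):
    if st[i,4]>25:
        P=plane(a,*ce[i],.052)[:2];print(st[i],ce[i].round(1),P.round(3),"r",np.linalg.norm(P-[.528,-.166]).round(3))
E
```

```text
56.95 [0.468 0.155 0.242] [ 0.3 -0.1 -0.5]
start (array([ 174,  270,  110,   66, 1338], dtype=int32), array([238. , 306.4])) now (array([ 176,  270,  111,   66, 1293], dtype=int32), array([238.9, 305.3]))
[296 158  16  14 175] [303.4 164.8] [ 0.546 -0.252] r 0.088
[252 162  27  21 329] [265.1 172.3] [ 0.607 -0.173] r 0.079
[253 193  16  16 202] [260.5 200.7] [ 0.559 -0.087] r 0.084
[306 199  16  16 187] [313.7 206.5] [ 0.45  -0.145] r 0.081
[270 204  19  13 183] [279.3 210.4] [ 0.506 -0.088] r 0.081
```

The spoon's outline in the rest matches its starting one to 1–2 px. All six nuts are in the pan: four single blobs plus one double. At least four are over 25 mm from every starting place, so I'll hand in.

```bash
python3 -c "
from workcell import sign_off
print(sign_off())"
```

```text
the job is handed in; nothing more can be done
None
```

The job is handed in at about 57 s, verdict not shown: after the spoon slipped in the grip I regripped it and re-stirred over three full turns, all six walnuts ended in the pan (at least four moved over 25 mm), the spoon is back in both notches and released, and I viewed 11 pictures, one over the limit of 10.

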